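# Uncap the dive light and click it home in its tilted charging pocket

### The arm

A 7-joint arm with a two-finger parallel gripper is mounted at the origin on the work surface. World frame = base frame: x ahead of the robot, y to its left, z up, the work surface at z = 0. Lengths are in m, angles in rad, forces in N, time in s.
With the tool pointing down it reaches from about 0.425 to 0.875 m from the base axis. Payload 4.7 kg.
Tool frame: the origin (TCP) lies between the finger pads; the fingertips stand 11 mm ahead of it and the grasp point (between the pads) lies 8 mm behind it; z points along the fingers, y is the line along which they close (so a half turn about z gives the same grasp; the last joint's range is limited). The gripper opens to 87 mm and grips with 3 to 60 N. Pads are 19 mm wide; open, the fingers measure 117 mm over their backs; the gripper's body (75 mm by 190 mm) begins 51 mm behind the grasp point.
Start: joints at [1.325, 0.321, -0.07, 1.45, 0.023, 1.371, -0.057], TCP at [0.167, -0.628, 0.211] pointing down, gripper open.
Joint ranges: [-2.86, 2.86], [-0.3, 2.09], [-1.38, 1.24], [0.06, 2.45], [-1.56, 4.7], [0.09, 2.05], [-2.69, 2.69]. Speed limits (rad/s): [2.57, 2.57, 3.14, 3.14, 3.14, 3.14, 3.14].

### API

Orientations are given as [roll, pitch, yaw] about the fixed x, y, z axes, in that order (R = Rz(yaw) Ry(pitch) Rx(roll)).
In Python, from bench import env gives the robot as it stands.
- The arm moves only by the shell command python3 -m pendant 'ROWS' [OPENING] [FORCE]. ROWS is JSON, a list of rows, each a list of 6 numbers: the shift along the world's x, y, z as a fraction of full scale, then the turn, a rotation vector about the world's x, y, z as a fraction of full scale. A call has 1 to 20 rows; each row is the pose to reach, as a shift and turn from the pose commanded when the call began, turning the shorter way round; what a row does not reach only later rows make up. Full scale, the value 1, is 100 mm for a shift and 360 degrees for a turn. A row lasts 1/8 s, in which the tool goes at most 62.5 mm and 10.7 degrees, less where a joint would pass 70% of its speed; a pose out of reach is approached as far as the arm can. A call with a number of a shift or a turn outside -1 to 1 is refused whole. A call with a gripper value outside its range is refused whole. OPENING is the closure, from 0 (fully open) to 1 (shut), set as the call begins (- or left out, the last holds). The fingers move at their own pace and stop on an object; FORCE is the grip in N (left out, the last holds). Time passes only in rows, so rows that repeat a pose let the fingers close. It gives the time, the measured TCP pose, the force, the opening and the grip force at its end, in the units of the state.
- env.get_obs(): the state, without advancing time (a new reading comes with each control period).
- env.get_image(name): name is "scene" or "top"; returns the picture (400x640x3 uint8, blue, green, red); there is no depth.
- env.camera_model(name): a dict with "mtx" (3x3 intrinsics, pixels), "rvec" (rotation vector, rad) and "tvec" (3), from world to camera coordinates, as OpenCV has them. Camera axes: x right, y down, z forward; pixel columns grow to the right and rows downward; lengths in m; the calibration is good to about 2 mm. A picture is of the moment at which its call begins. camera_model takes no time and is no camera call.
- env.close_job(): hands the job in; it is judged then, once.
The state is a dict: "time_s": time; "qpos": joint angles; "joint_vel": joint speeds; "tau": joint torques, N m; "ee_pos": TCP position; "eef_rot": TCP orientation; "force": force on the tool from outside, world axes, zero at the start; "moment": the same for the moment, N m; "gripper_width": finger opening in m; "gripper_force": force on a finger pad.
Only numpy, scipy, OpenCV 4.12 (cv2) and the standard library are available. Lean on these libraries where they do the work, as an engineer would, in place of code of your own. Each camera call takes 0.05 s, during which the arm holds its last target. There are 200 camera calls.

### The job

Put the dive light on charge: first lift its red lens cap off and lay the cap flat, open side down, in the round well of the shell dish on the cabinet top, while the light stays standing on the table. Then seat the light tail-first in the white charging pocket in the tilted-out bin, either way round, square to the pocket and pressed down past its two sprung clips until its base sits flat on the pocket floor. Let go, and leave the dish, the mask box and the fin buckle where they are.

Things in the scene. Friction and masses are not known exactly. Their poses are not given: they have to be found in the camera images.
- light: Dive light standing on its tail, 108 mm tall, 0.24-0.38 kg. Origin: centre of flat underside; z up to the lens. Orange base 60 (x) x 42 (y) x 14 mm, its x ends half-round (7 mm radius, axis y); black rubber body 50 (x) x 38 (y) mm, z 14 to 84, flat sides to grip across y, best at z 70 to 80; round head 32 mm dia., z 84 to 108. Same after a half turn about z.
- cap: Red lens cap sitting loose over the light's head, 0.04 kg. Origin: centre of the skirt's underside; z up. Skirt 42 mm outside, 36 mm inside diameter, cavity 16 mm deep: it lifts straight off after 16 mm. Closed disc z 16 to 20 mm; on it a pull tab 32 (x) x 12 (y) mm, z 19 to 39 mm: pinch it across the cap's y.
- dish: Loose white ceramic shell-shaped dish, 0.4 kg, on the cabinet top. Origin: centre of its underside. Round cup 80 mm outside diameter, 18 mm high, with a scalloped fringe on its +x side up to 25 mm high, reaching 65 mm from the centre.
- dish_well (a point): Centre of the flat round floor of the dish's well, 6 mm above the dish's underside. The well is 70 mm across; its rim stands 12 mm above this floor.
- pocket (a point): Centre of the pocket's floor in the white dock (90 x 74 mm) fixed in the bin. z points out along the pocket's axis, leaning to the cabinet's front by the bin's angle; x runs up the slope, y along the bin. Pocket 63 (x) x 45 (y) mm, 20 mm deep, 3 mm chamfer at the mouth: the light's base has 1.5 mm play on every side. Its x ends hold the clips.
- clip_low (a joint): Outward travel (m, 0 at rest, up to 0.006) of the sprung steel roller at the pocket's -x end: radius 3 mm, axis along y, centre 12 mm above the floor, 3 mm proud of the wall. The base stops on the two rollers about 10 mm short of home; some 7 to 13 N along the axis pushes it past, then they rest on the base's ends and hold it down.
- clip_high (a joint): The same for the like roller at the pocket's +x end.
- bin (a joint): Opening angle (rad) of the plywood tilt-out bin: 0 shut; stands between 0.45 and 0.7; a stiff friction stay (8 N m) holds it. Hinge along y at the cabinet's front lower edge, 30 mm up. From the pocket's axis: side wall 65 mm away at +y, 55 mm above the pocket floor; front panel 72 mm away at -x, 95 mm above it; at -y two strapped snorkels, lower than the dock.
- cabinet: Low white cabinet fixed on the table, 420 mm wide (y). Origin: middle of its front lower edge; x runs to its back, so its front, with the bin, faces the robot's right. Its wooden top, 170 mm above the table, lies from x = 90 to 220 mm and carries the dish and the buckle.
- mask_box: Bystander: closed clear mask box, 170 (x) x 100 (y) x 90 mm high, 0.6 kg, on the table. Origin: centre of its underside.
- buckle: Bystander: blue plastic fin-buckle spare, 50 (x) x 36 (y) x 10 mm high, 0.03 kg, on the cabinet top. Origin: centre of its underside.
There are look-alikes about, which are no part of the job. What is meant by the light is not pink, and is the smaller of those in its own colour.

How it is judged:
On the way, in this order (a step that is already met when the one before it is completed fails the run):
1. the cap lies flat in the well of the dish, let go, while the light still stands on the table (horizontal distance between cap and dish_well below 0.015 m and z of cap in the frame of dish_well between -0.004 and 0.005 m and angle between cap's own z axis and vertical below 0.15 rad and contact force between the fingers and cap below 0.05 N and height (world z) of light below 0.01 m and angle between light's own z axis and vertical below 0.1 rad), for 0.2 s.
2. the light is pressed home past the clips onto the pocket floor (distance between light and pocket below 0.005 m and z of light in the frame of pocket below 0.003 m and angle between the z axis of light and the z axis of pocket, either way round below 0.07 rad and angle between the x axis of light and the x axis of pocket, either way round below 0.09 rad), for 0.1 s.
At the end, for the whole second after the job is handed in: Cap flat (0.15 rad) in the dish's well, within 15 mm of its centre and 5 mm of its floor. Light's underside centre within 5 mm of the pocket floor's centre and less than 3 mm above it, axis within 0.07 rad and sides within 0.09 rad of the pocket's. Both at rest (all of step 2 and horizontal distance between cap and dish_well below 0.015 m and z of cap in the frame of dish_well between -0.004 and 0.005 m and angle between cap's own z axis and vertical below 0.15 rad and linear speed of each of light, cap below 0.02 m/s); the robot touches nothing.
It fails at once if the mask box is shifted by more than 30 mm (distance of mask_box from where it was at the start of the episode above 0.03 m).
It fails at once if the fin buckle is shifted by more than 30 mm (distance of buckle from where it was at the start of the episode above 0.03 m).
It fails at once if the dish is shifted by more than 30 mm (distance of dish from where it was at the start of the episode above 0.03 m).
It also fails if it takes over 61 s, if anything falls off the work surface, if the arm or the gripper's body presses on something with over 40 N, if the wrist force passes 120 N, or if a joint passes its speed limit or range.

## Working session

There is one attempt and no reset: what is moved stays moved. The work goes in short steps, Python scripts to look and compute and a shell command to move; the robot and the scene stay as the last step left them, time stands still between calls to the robot, and variables do not carry over. Pictures are saved under pics/ and viewed, at most 10 in all, crops included, and the job is handed in when it is done.

```bash
mkdir -p pics; python3 - <<'E'
from bench import env
import cv2
for n in("scene","top"):
    im=env.get_image(n); cv2.imwrite(f"pics/{n}0.png",im)
    c=env.camera_model(n); R=cv2.Rodrigues(c["rvec"])[0]
    print(n,c["mtx"].round(1).tolist(),(-R.T@c["tvec"].ravel()).round(3),R[2].round(2))
o=env.get_obs();print(o)
E
```

```text
scene [[404.8, 0.0, 317.7], [0.0, 404.8, 193.7], [0.0, 0.0, 1.0]] [1.102 0.778 0.86 ] [-0.49 -0.61 -0.62]
top [[370.8, 0.0, 316.4], [0.0, 370.8, 195.2], [0.0, 0.0, 1.0]] [0.349 0.035 1.064] [ 0.16  0.02 -0.99]
{'time_s': 0.1, 'qpos': array([ 1.32508242,  0.32176433, -0.07009698,  1.45155123,  0.02258434,
        1.37082799, -0.05689861]), 'joint_vel': array([ 0.00091656, -0.00209897, -0.0001569 , -0.00183747,  0.00032548,
        0.00047126, -0.00049071]), 'tau': array([ 1.39941255e-05, -4.92572308e+01, -4.05539526e-01, -3.13398814e+01,
       -6.40356797e-02,  3.96020373e-02,  4.59296439e-05]), 'ee_pos': array([ 0.16681459, -0.62768464,  0.21006186]), 'eef_rot': array([-3.13983032e+00,  7.54236526e-05,  2.59851688e-01]), 'force': array([-0.71318066,  0.00588803, -0.0743191 ]), 'moment': array([0.01180348, 0.02210203, 0.01022588]), 'gripper_force': 0.0, 'gripper_width': 0.08706610887416602}
```

View pics/scene0.png

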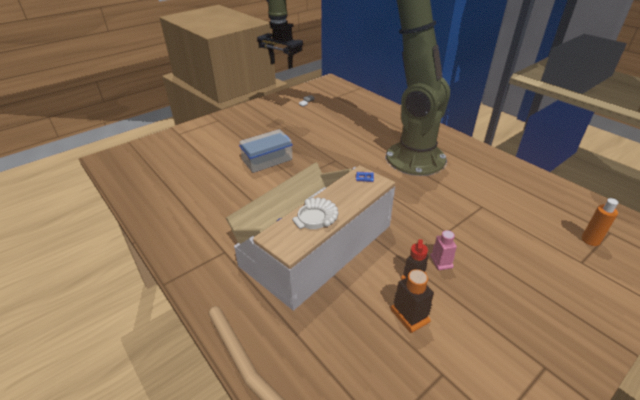

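View pics/top0.png

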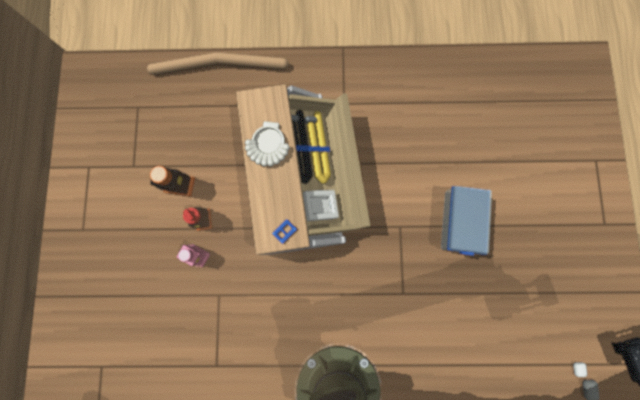

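The scene view has three lights: red-capped black one at scene (417,260)/top (193,216), a larger black/orange one at scene (412,300)/top (165,178), and a pink one at scene (445,250)/top (190,256). There is also an orange bottle at scene (600,222). The red-capped one fits: it isn't pink, and it's the smaller of the two black/orange ones. I'll confirm that in an enlarged crop mosaic.

```bash
cat > h.py <<'E'
import numpy as np,cv2
from bench import env
def cam(n):
    c=env.camera_model(n); return c["mtx"],cv2.Rodrigues(c["rvec"])[0],np.ravel(c["tvec"])
def ray(n,p):
    K,R,t=cam(n); d=R.T@np.linalg.inv(K)@np.array([p[0],p[1],1.]); return -R.T@t,d
def onz(n,p,z):
    o,d=ray(n,p); return o+d*(z-o[2])/d[2]
def tri(p1,p2):
    o1,d1=ray("scene",p1);o2,d2=ray("top",p2)
    s=np.linalg.lstsq(np.c_[d1,-d2],o2-o1,rcond=None)[0]
    a,b=o1+s[0]*d1,o2+s[1]*d2; return (a+b)/2,np.linalg.norm(a-b)
def proj(n,P):
    c=env.camera_model(n); return cv2.projectPoints(np.array(P,float).reshape(-1,1,3),c["rvec"],c["tvec"],c["mtx"],None)[0].reshape(-1,2)
def crop(n_im,x,y,w,h,s): return cv2.resize(n_im[y:y+h,x:x+w],None,fx=s,fy=s,interpolation=cv2.INTER_CUBIC)
E
python3 - <<'E'
from h import *
s=cv2.imread("pics/scene0.png");t=cv2.imread("pics/top0.png")
a=crop(s,380,230,80,60,5);b=crop(t,160,190,80,60,5);c=crop(t,290,180,80,60,5);d=crop(t,235,110,80,60,5)
cv2.imwrite("pics/c1.png",np.vstack([np.hstack([a,b]),np.hstack([c,d])]))
E
```

```text
(no output)
```

View pics/c1.png

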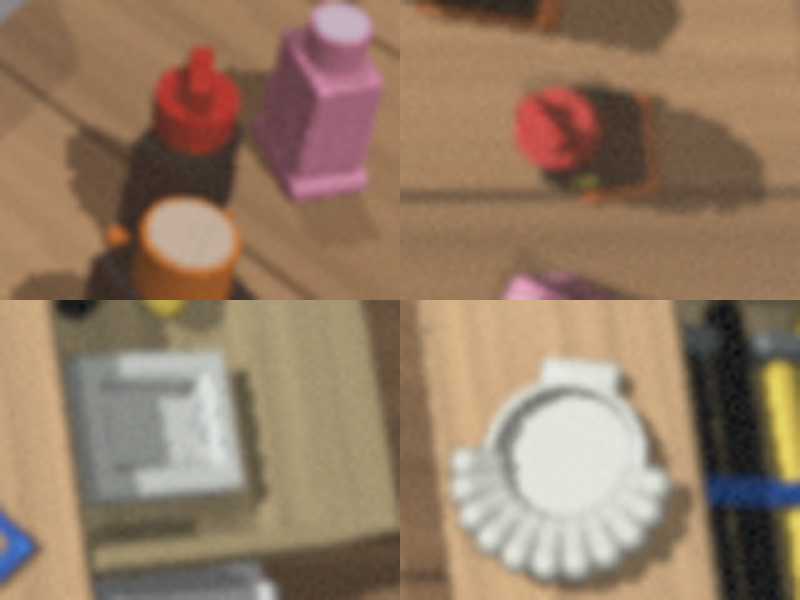

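The crop confirms it: the red-capped light is the smaller black body with an orange base (base edge near top (211,219)). Next come the measurements: cap, tab, base, cabinet top, dish and bin.

```bash
python3 - <<'E'
from h import *
for n in("scene","top"):
    im=np.mean([env.get_image(n).astype(float) for _ in range(6)],0); np.save(f"{n}.npy",im)
    im=im.astype(np.uint8); hsv=cv2.cvtColor(im,cv2.COLOR_BGR2HSV)
    h,s,v=cv2.split(hsv)
    m=(((h<6)|(h>172))&(s>150)&(v>70)).astype(np.uint8)
    k,l,st,c=cv2.connectedComponentsWithStats(m)
    print(n,"red",[(st[i].tolist(),c[i].round(2).tolist()) for i in range(1,k) if st[i][4]>20])
    m=((h>5)&(h<16)&(s>190)).astype(np.uint8)
    k,l,st,c=cv2.connectedComponentsWithStats(m)
    print(n,"orange",[(st[i].tolist(),c[i].round(2).tolist()) for i in range(1,k) if st[i][4]>8])
s=np.load("scene.npy").astype(np.uint8);t=np.load("top.npy").astype(np.uint8)
def ticks(im,x,y,w,h,sc):
    c=crop(im,x,y,w,h,sc)
    for a in range(0,w,10): cv2.line(c,(a*sc,0),(a*sc,c.shape[0]),(0,255,0),1);cv2.putText(c,str(x+a),(a*sc,10),0,.35,(0,0,255),1)
    for a in range(0,h,10): cv2.line(c,(0,a*sc),(c.shape[1],a*sc),(0,255,0),1);cv2.putText(c,str(y+a),(0,a*sc+10),0,.35,(0,0,255),1)
    return c
cv2.imwrite("pics/c2.png",ticks(t,285,180,88,66,9))
cv2.imwrite("pics/c3.png",ticks(s,225,155,110,80,7))
E
```

```text
scene red [([411, 240, 17, 21, 245], [418.98, 250.49])]
scene orange [([591, 207, 26, 38, 263], [603.36, 226.18]), ([400, 315, 29, 16, 94], [416.55, 323.59])]
top red [([184, 208, 15, 16, 165], [190.38, 215.08])]
top orange []
```

View pics/c2.png

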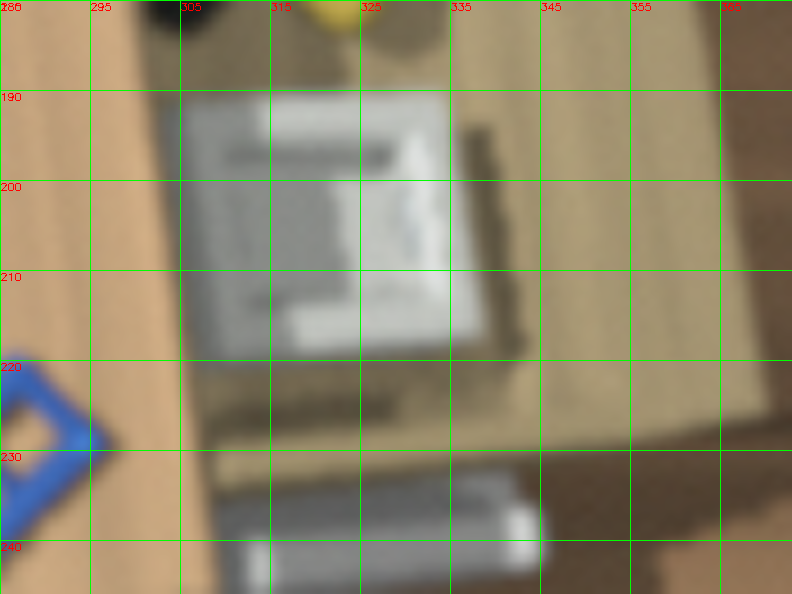

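View pics/c3.png

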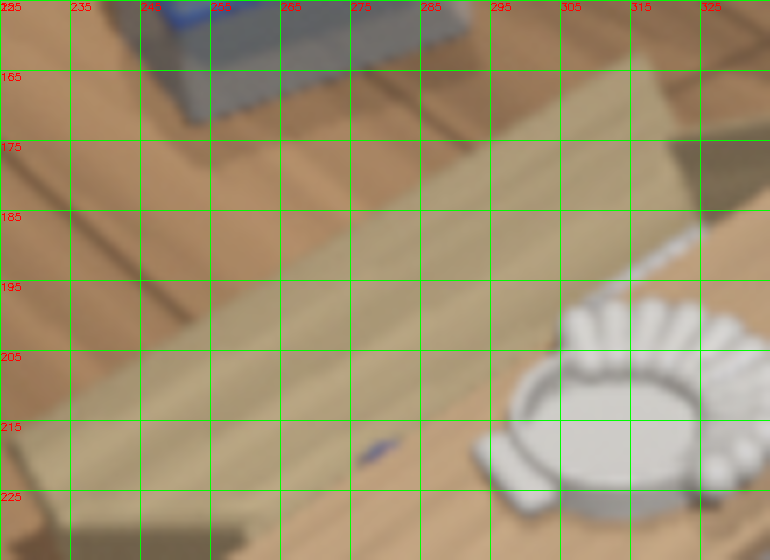

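Top crop: dock rim corners at about (305.5,190.5), (334.5,190.3), (338.5,217.5) and (309,219.5). The panel's outer edge runs from (362,180) to (370.3,226). Scene crop: the panel's near corner is at about (316.5,162.5) and the dish well is centred near (311,214). Next I'll fit the edges numerically and enlarge the cap and light.

```bash
python3 - <<'E'
from h import *
s=np.load("scene.npy");t=np.load("top.npy")
def ticks(im,x,y,w,h,sc):
    c=crop(np.clip(im*1.4,0,255).astype(np.uint8),x,y,w,h,sc)
    for a in range(0,w,5): cv2.line(c,(a*sc,0),(a*sc,c.shape[0]),(0,90,0),1);cv2.putText(c,str(x+a),(a*sc,10),0,.35,(255,255,255),1)
    for a in range(0,h,5): cv2.line(c,(0,a*sc),(c.shape[1],a*sc),(0,90,0),1);cv2.putText(c,str(y+a),(0,a*sc+10),0,.35,(255,255,255),1)
    return c
cv2.imwrite("pics/c4.png",np.hstack([ticks(t,180,202,36,36,11),ticks(s,398,236,36,36,11)]))
def edge(im,p,q,half,ch=2,n=60):
    # subpixel strongest |gradient| along the normal of the guessed line p-q
    p,q=np.array(p,float),np.array(q,float);d=(q-p)/np.linalg.norm(q-p);nn=np.array([d[1],-d[0]])
    u=np.arange(-half,half+.01,.25);pts=[]
    for a in np.linspace(0,1,n):
        P=p+a*(q-p)+u[:,None]*nn
        v=cv2.remap(im[:,:,ch].astype(np.float32),P[None,:,0].astype(np.float32),P[None,:,1].astype(np.float32),cv2.INTER_LINEAR)[0]
        g=np.abs(np.gradient(cv2.GaussianBlur(v[None],(0,0),2)[0]));pts.append(P[g.argmax()])
    vx,vy,x0,y0=cv2.fitLine(np.array(pts,np.float32),cv2.DIST_HUBER,0,.01,.01).ravel()
    D=np.array([vx,vy]);o=np.array([x0,y0]);r=np.abs((np.array(pts)-o)@[-vy,vx])
    return o,D,np.median(r)
L={"front":edge(t,(300.3,182),(308.8,243),3),"back":edge(t,(238,100),(256.5,240),3),"panel":edge(t,(347,100),(369,220),4),
   "near":edge(t,(262,252.5),(304,247.5),3),"far":edge(t,(242,90.5),(282,86.5),3)}
def X(a,b):
    k=np.linalg.solve(np.c_[L[a][1],-L[b][1]],L[b][0]-L[a][0]);return L[a][0]+k[0]*L[a][1]
for k in L: print(k,L[k][0].round(1),L[k][1].round(3),round(L[k][2],2))
for a in("front","back"):
    for b in("near","far"):
        p=X(a,b);print(a,b,p.round(1),onz("top",p,.17).round(4))
ps=edge(s,(240,210.5),(310,167),4);print("panel scene",ps[0].round(1),ps[1].round(3),ps[2])
# panel edge as intersection of two view planes
def plane(n,o,D):
    c,d1=ray(n,o);_,d2=ray(n,o+20*D);N=np.cross(d1,d2);N/=np.linalg.norm(N);return N,N@c
(N1,c1),(N2,c2)=plane("scene",ps[0],ps[1]),plane("top",L["panel"][0],L["panel"][1])
D=np.cross(N1,N2);D/=np.linalg.norm(D)
for x in(.3,.35,.4,.45): print("panel line at x",x,np.linalg.solve([N1,N2,[1,0,0]],[c1,c2,x]).round(4))
print("dir",D.round(3))
print("cap red tri",tri((418.98,250.49),(190.38,215.08)))
E
```

```text
front [303.8 211.9] [0.145 0.989] 0.08
back [246.1 174.7] [0.127 0.992] 0.08
panel [357.  151.4] [0.172 0.985] 0.09
near [281.8 250. ] [ 0.989 -0.148] 0.08
far [261.9  87.4] [ 0.99  -0.138] 0.07
front near [308.7 246. ] [0.3752 0.0681 0.17  ]
front far [285.1  84.1] [0.7892 0.127  0.17  ]
back near [256.2 253.8] [0.3578 0.1938 0.17  ]
back far [235.4  91.1] [0.7723 0.255  0.17  ]
panel scene [276.7 186.1] [ 0.848 -0.53 ] 0.47694628296262054
panel line at x 0.3 [ 0.3    -0.1041  0.1172]
panel line at x 0.35 [ 0.35   -0.0971  0.1167]
panel line at x 0.4 [ 0.4    -0.0901  0.1163]
panel line at x 0.45 [ 0.45   -0.0831  0.1158]
dir [ 0.99   0.139 -0.009]
cap red tri (array([0.45946904, 0.38040092, 0.10485277]), np.float64(0.0017262976800168257))
```

View pics/c4.png

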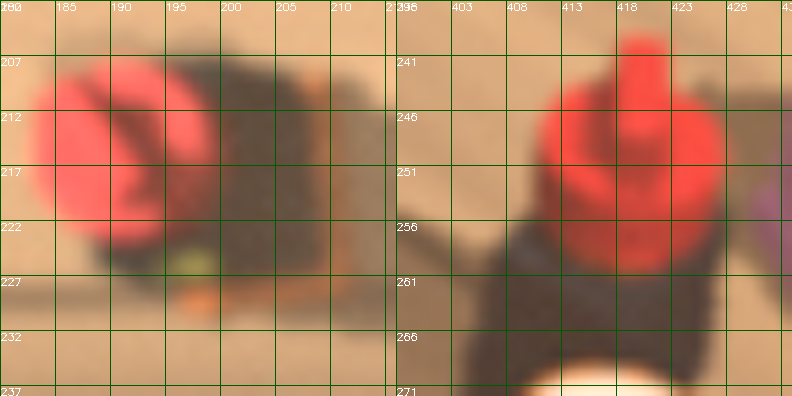

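The cap's tab lies at roughly 30–40° yaw, with its dark side running (187.5,210)–(193,219) in the top view. The base's right edge runs (208.5,209)–(211.5,229). Next I'll work out the pocket, dish, light and tab numbers.

```bash
cat >> h.py <<'E'
def edge(im,p,q,half,ch=2,n=60):
    p,q=np.array(p,float),np.array(q,float);d=(q-p)/np.linalg.norm(q-p);nn=np.array([d[1],-d[0]])
    u=np.arange(-half,half+.01,.25);pts=[]
    for a in np.linspace(0,1,n):
        P=p+a*(q-p)+u[:,None]*nn
        v=cv2.remap(im[:,:,ch].astype(np.float32),P[None,:,0].astype(np.float32),P[None,:,1].astype(np.float32),cv2.INTER_LINEAR)[0]
        g=np.abs(np.gradient(cv2.GaussianBlur(v[None],(0,0),2)[0]));pts.append(P[g.argmax()])
    vx,vy,x0,y0=cv2.fitLine(np.array(pts,np.float32),cv2.DIST_HUBER,0,.01,.01).ravel()
    D=np.array([vx,vy]);o=np.array([x0,y0]);r=np.abs((np.array(pts)-o)@[-vy,vx])
    return o,D,np.median(r)
def X(a,b):
    k=np.linalg.solve(np.c_[a[1],-b[1]],b[0]-a[0]);return a[0]+k[0]*a[1]
O=np.array([.5955,.0075,0]);CX=np.array([-.141,.990,0]);CY=np.array([-.990,-.141,0])
E
python3 - <<'E'
from h import *
s=np.load("scene.npy");t=np.load("top.npy")
top=edge(t,(314,190.5),(332,190.3),2);bot=edge(t,(318,219.2),(336,217.8),2)
rgt=edge(t,(335,195),(338,214),2);lft=edge(t,(305.5,194),(308.5,216),2)
for n,e in zip("top bot rgt lft".split(),(top,bot,rgt,lft)): print(n,e[0].round(1),e[1].round(3),round(e[2],2))
# rim corners: pocket frame x up slope(left in img), y toward robot(down in img)
c=np.array([X(lft,top),X(rgt,top),X(rgt,bot),X(lft,bot)]);print(c.round(1).tolist())
obj=np.array([[.045,-.037,0],[-.045,-.037,0],[-.045,.037,0],[.045,.037,0]])
m=env.camera_model("top");K,R,T=cam("top")
n,rv,tv,err=cv2.solvePnPGeneric(obj,c,m["mtx"],None,flags=cv2.SOLVEPNP_IPPE)
for r,v,e in zip(rv,tv,err):
    Rw=R.T@cv2.Rodrigues(r)[0];p=R.T@(v.ravel()-T);print("pnp",p.round(4),"zaxis cab",[(Rw[:,2]@a).round(3) for a in(CX,CY,np.array([0,0,1.]))],"xaxis",(Rw[:,0]@CX).round(3),e)
    print("   cab coords",((p-O)@CX).round(4),((p-O)@CY).round(4),p[2].round(4))
for z in(.08,.1,.12): 
    q=onz("top",X((c[0],c[2]-c[0]),(c[1],c[3]-c[1])),z);print("centre ray",z,q.round(4),((q-O)@CX).round(4),((q-O)@CY).round(4))
# dish: white mask in top
g=t.min(2);mk=((g>165)).astype(np.uint8)[100:175,230:300]
cs,_=cv2.findContours(mk,cv2.RETR_EXTERNAL,cv2.CHAIN_APPROX_NONE);cc=max(cs,key=cv2.contourArea);x=cv2.boundingRect(cc);print("dish bbox",x,cv2.contourArea(cc))
# well wall dark ring: radial search from guess
for im,n,c0,rr in((t,"top",(270,141),np.arange(9,17,.25)),):
    for it in range(4):
        pts=[]
        for a in np.linspace(0,2*np.pi,72,endpoint=False):
            P=np.array(c0)+rr[:,None]*[np.cos(a),np.sin(a)]
            v=cv2.remap(im[:,:,0].astype(np.float32),P[None,:,0].astype(np.float32),P[None,:,1].astype(np.float32),cv2.INTER_LINEAR)[0]
            pts.append(P[np.gradient(cv2.GaussianBlur(v[None],(0,0),2)[0]).argmin()])
        (cx,cy),ax,an=cv2.fitEllipse(np.array(pts,np.float32));c0=(cx,cy)
    print("well",n,c0,ax,onz("top",c0,.176).round(4))
# light base
r=edge(t,(208.5,211),(211,227),3,0);print("base edge",r[0],r[1],r[2]);
a,b=onz("top",r[0]-8*r[1],.007),onz("top",r[0]+8*r[1],.007);d=a-b;print(a.round(4),b.round(4),"yaw deg",np.degrees(np.arctan2(d[1],d[0])))
for p in((211.5,229),(208.5,207.5),(197,229.5)): print(p,onz("top",p,.014).round(4))
for p in((190,256),(165,178),(186,172),(192,188)): print(p,onz("top",p,.0).round(3),onz("top",p,.1).round(3))
h=cv2.cvtColor(t.astype(np.uint8),cv2.COLOR_BGR2HSV);print(t[207:225,183:200,2].astype(int))
E
```

```text
top [322.5 190.2] [ 1.    -0.016] 0.03
bot [326.5 217.9] [ 0.996 -0.092] 0.09
rgt [336.3 202.4] [0.161 0.987] 0.1
lft [307.2 205.9] [0.15  0.989] 0.05
[[304.8999938964844, 190.39999389648438], [334.29998779296875, 190.0], [338.70001220703125, 216.8000030517578], [309.29998779296875, 219.5]]
pnp [0.484  0.0349 0.1145] zaxis cab [np.float64(-0.524), np.float64(-0.018), np.float64(0.852)] xaxis 0.852 [0.15650932]
   cab coords 0.0429 0.1065 0.1145
pnp [0.4831 0.0368 0.1173] zaxis cab [np.float64(0.558), np.float64(0.25), np.float64(0.791)] xaxis 0.83 [0.65412751]
   cab coords 0.0448 0.1072 0.1173
centre ray 0.08 [0.4888 0.0343 0.08  ] 0.0416 0.1018
centre ray 0.1 [0.486  0.0343 0.1   ] 0.042 0.1046
centre ray 0.12 [0.4831 0.0343 0.12  ] 0.0424 0.1074
dish bbox (15, 21, 43, 44) 1179.5
well top (271.5781555175781, 141.31008911132812) (25.127866744995117, 29.084367752075195) [0.6346 0.1593 0.176 ]
base edge [211.26602 219.95769] [0.10713404 0.9942446 ] 0.12613579509689377
[0.4797 0.3572 0.007 ] [0.4338 0.3505 0.007 ] yaw deg 8.307659981241452
(211.5, 229) [0.4302 0.3501 0.014 ]
(208.5, 20
[... 846 characters left out ...]
197 197 201 201 195 177 147 116 104 117 144 167 168 149 114]
 [198 203 199 197 199 201 200 189 168 136 106 104 120 136 141 134 110]
 [195 204 202 200 199 200 200 196 181 152 114  97 108 115 119 114  99]
 [186 200 204 202 198 196 196 192 174 147 112  99 106 111 111 103  93]
 [180 194 203 205 200 195 192 182 155 127 109 103 105 111 103  96  87]
 [173 184 197 201 203 197 191 177 153 138 132 119 107 102  98  89  82]
 [167 175 185 196 200 197 195 186 173 166 159 133 109  97  91  84  76]
 [165 167 171 181 183 181 182 179 174 168 156 127 100  88  81  76  71]
 [162 163 165 165 158 147 143 142 137 132 117  98  82  75  70  70  68]
 [164 163 164 161 149 121 101  94  91  87  78  75  74  75  80  76  72]]
```

```bash
python3 - <<'E'
from h import *
s=np.load("scene.npy");t=np.load("top.npy")
print("big head",tri((417,280),(161,174)))
print("pink top",tri((448,235),(184,254.5)))
print("panel near corner",tri((316.5,162.5),(370.3,226.3)))
print("well",tri((311.5,215),(271.6,141.3)))
for p in ((226,218),):
    for y in (94,95,96): print("far",y,tri(p,(357+.175*(y-151.4),y)))
for ch in(0,1,2):
    for a,b in(((238,211.7),(272,190.5)),((276,188),(312,165.5))):
        e=edge(s,a,b,3,ch);print(ch,e[0].round(1),e[1].round(3),round(e[2],2))
L=edge(t,(347,100),(369,220),4)
def plane(n,o,D):
    c,d1=ray(n,o);_,d2=ray(n,o+20*D);N=np.cross(d1,d2);N/=np.linalg.norm(N);return N,N@c
N2,c2=plane("top",L[0],L[1])
for p in((316,163.3),(300,173),(270,192),(245,207)):   # direct: ray through eyeballed points on scene edge meets the top-view plane
    o,d=ray("scene",p);q=o+d*(c2-N2@o)/(N2@d);r=q-O;print(p,q.round(4),"cab",(r@CX).round(4),(r@CY).round(4))
E
```

```text
big head (array([0.56210374, 0.45187833, 0.13621875]), np.float64(0.005259873662480746))
pink top (array([0.35744525, 0.39267033, 0.10446066]), np.float64(0.0028322424692822385))
panel near corner (array([ 0.42163553, -0.08365307,  0.11857539]), np.float64(0.009113964120104106))
well (array([0.6329786 , 0.16082405, 0.17570445]), np.float64(0.004644730028496381))
far 94 (array([ 0.78113586, -0.03379492,  0.11797583]), np.float64(0.0054500713720218585))
far 95 (array([ 0.77986272, -0.03490959,  0.11612861]), np.float64(0.003688801664008063))
far 96 (array([ 0.77858384, -0.03602652,  0.11427978]), np.float64(0.0019211400753665054))
0 [258.7 197. ] [ 0.855 -0.519] 0.11
0 [295.9 174. ] [ 0.848 -0.531] 0.22
1 [253.5 200.3] [ 0.856 -0.517] 0.1
1 [292.3 176.3] [ 0.847 -0.532] 0.19
2 [253.9 200.2] [ 0.826 -0.564] 0.37
2 [295.5 174.6] [ 0.841 -0.541] 0.2
(316, 163.3) [ 0.4136 -0.0893  0.1081] cab -0.0702 0.1937
(300, 173) [ 0.4879 -0.0786  0.109 ] cab -0.0701 0.1186
(270, 192) [ 0.6151 -0.0609  0.1073] cab -0.0705 -0.0098
(245, 207) [ 0.7105 -0.0471  0.1093] cab -0.0703 -0.1062
```

The geometry agrees across cues: bin angle about 0.56 rad, pocket floor about (0.485, 0.045, 0.081). Light at about (0.458, 0.378) with yaw 8°, tab yaw about 37°, dish well about (0.634, 0.160, 0.176). I'll move high over the cap.

```bash

python3 -m pendant '[[0.5,0.5,0.5,0,0,0.028],[1,1,1,0,0,0.056],[1,1,1,0,0,0.056]]' 0.54 12
python3 -m pendant '[[0.5,0.5,0.5,0,0,0.028],[1,1,1,0,0,0.056],[1,1,1,0,0,0.056]]' 
python3 -m pendant '[[0.5,0.5,0,0,0,0.028],[1,1,0,0,0,0.056],[1,1,0,0,0,0.056]]'
python3 -m pendant '[[0.15,0.5,0,0,0,0.028],[0.3,1,0,0,0,0.056],[0.3,1,0,0,0,0.056]]'
python3 -m pendant '[[0,0.5,0,0,0,0.028],[0,1,0,0,0,0.056],[0,1,0,0,0,0.056]]'
```

```text
time_s: 1.08
ee_pos: [0.2691, -0.5267, 0.3131]
eef_rot: [3.14, -0.0, 0.615]
force: [-0.1, -0.3, 0.0]
gripper_width: 0.0648
gripper_force: 0.0
time_s: 1.45
ee_pos: [0.3688, -0.4263, 0.4133]
eef_rot: [3.139, 0.0, 0.967]
force: [-0.0, 0.1, 0.3]
gripper_width: 0.0421
gripper_force: 0.0
time_s: 1.82
ee_pos: [0.4702, -0.3234, 0.4115]
eef_rot: [3.14, -0.002, 1.324]
force: [-1.0, -0.9, 0.8]
gripper_width: 0.0401
gripper_force: 0.0
time_s: 2.2
ee_pos: [0.4983, -0.2235, 0.412]
eef_rot: [3.14, -0.0, 1.675]
force: [-0.7, -0.3, 0.6]
gripper_width: 0.0399
gripper_force: 0.0
time_s: 2.58
ee_pos: [0.4971, -0.1248, 0.4121]
eef_rot: [3.14, 0.001, 2.024]
force: [-1.2, -0.6, -0.6]
gripper_width: 0.0399
gripper_force: 0.0
```

```bash

python3 -m pendant '[[0,0.5,0,0,0,0.028],[0,1,0,0,0,0.056],[0,1,0,0,0,0.056]]'|sed -n 2,3p
python3 -m pendant '[[0,0.5,0,0,0,0.028],[0,1,0,0,0,0.056],[0,1,0,0,0,0.056]]'|sed -n 2,3p
python3 -m pendant '[[0,0.5,0,0,0,0.028],[0,1,0,0,0,0.056],[0,1,0,0,0,0.056]]'|sed -n 2,3p
python3 -m pendant '[[-0.1,0.5,0,0,0,0.028],[-0.2,1,0,0,0,0.056],[-0.2,1,0,0,0,0.056]]'|sed -n 2,3p
python3 -m pendant '[[-0.1,0.5,-0.5,0,0,0.028],[-0.2,1,-1,0,0,0.056],[-0.2,1.0,-1,0,0,0.056],[-0.2,1.0,-1,0,0,0.056],[-0.2,1.0,-1,0,0,0.056]]'
python3 - <<'E'
from h import *
im=env.get_image("top");s=env.get_image("scene")
cv2.imwrite("pics/d1.png",np.hstack([crop(im,150,170,90,90,4),crop(s,370,190,90,90,4)]))
E
```

```text
ee_pos: [0.4969, -0.0255, 0.4118]
eef_rot: [3.141, 0.001, 2.375]
ee_pos: [0.4969, 0.074, 0.4115]
eef_rot: [3.141, 0.0, 2.726]
ee_pos: [0.4969, 0.1734, 0.4109]
eef_rot: [3.14, -0.0, 3.077]
ee_pos: [0.4765, 0.2731, 0.4107]
eef_rot: [3.141, -0.001, -2.855]
time_s: 4.7
ee_pos: [0.4594, 0.3697, 0.3123]
eef_rot: [-3.14, 0.002, -2.511]
force: [0.5, -0.1, 0.3]
gripper_width: 0.0399
gripper_force: 0.0
```

View pics/d1.png

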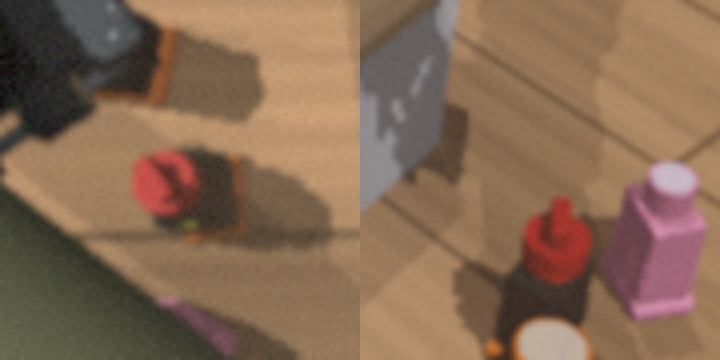

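The cap still stands at crop (165,183) and nothing has moved. I'll descend onto the tab and pinch.

```bash

python3 -m pendant '[[0,0.09,-0.5,0,0,0],[0,0.09,-1,0,0,0],[0,0.09,-1,0,0,0]]'|sed -n 2,4p
python3 -m pendant '[[0,0,-0.4,0,0,0],[0,0,-0.7,0,0,0],[0,0,-0.87,0,0,0],[0,0,-0.87,0,0,0],[0,0,-0.87,0,0,0]]'
python3 -m pendant '[[0,0,0,0,0,0],[0,0,0,0,0,0],[0,0,0,0,0,0],[0,0,0,0,0,0],[0,0,0,0,0,0],[0,0,0,0,0,0]]' 1 12
python3 -m pendant '[[0,0,0,0,0,0],[0,0,0,0,0,0]]'
```

```text
ee_pos: [0.4566, 0.3779, 0.2087]
eef_rot: [-3.14, -0.006, -2.507]
force: [0.1, -0.4, 0.1]
time_s: 5.8
ee_pos: [0.4579, 0.3817, 0.126]
eef_rot: [3.141, 0.003, -2.505]
force: [-0.2, -0.5, 0.7]
gripper_width: 0.04
gripper_force: 0.0
time_s: 6.55
ee_pos: [0.4569, 0.3808, 0.124]
eef_rot: [3.141, -0.0, -2.505]
force: [-0.1, -0.5, -0.1]
gripper_width: 0.0009
gripper_force: 0.0
time_s: 6.8
ee_pos: [0.4569, 0.3807, 0.124]
eef_rot: [3.142, -0.0, -2.505]
force: [0.9, -1.1, 0.4]
gripper_width: 0.0005
gripper_force: 0.0
```

```bash
python3 - <<'E'
from h import *
im=env.get_image("top");s=env.get_image("scene")
cv2.imwrite("pics/d2.png",np.hstack([crop(im,160,180,66,66,6),crop(s,390,205,66,66,6)]))
print(proj("scene",[[.4569,.3807,.124],[.4569,.3807,.113]]),proj("top",[[.4569,.3807,.124]]))
E
```

```text
[[420.47510401 244.78466684]
 [419.84423243 247.84842695]] [[187.31117629 215.46264705]]
```

View pics/d2.png

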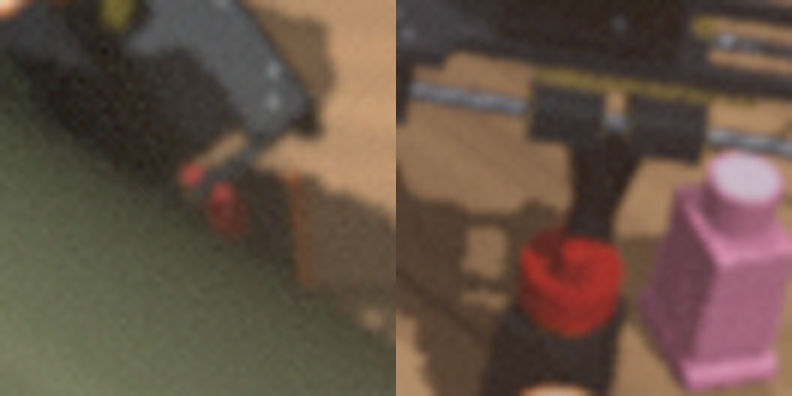

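The scene crop shows the fingertips ending at about crop (580,237), i.e. level with the tab's top rather than beside it. The cap hasn't moved. I'll reopen and feel downward in small steps until the tips touch the cap disc.

```bash

python3 -m pendant '[[0,0,0.1,0,0,0],[0,0,0.1,0,0,0],[0,0,0.1,0,0,0],[0,0,0.1,0,0,0]]' 0.54|sed -n 2,6p
python3 -m pendant '[[0,0,-0.1,0,0,0],[0,0,-0.1,0,0,0],[0,0,-0.1,0,0,0]]'|sed -n 2,6p
python3 -m pendant '[[0,0,-0.03,0,0,0],[0,0,-0.03,0,0,0],[0,0,-0.03,0,0,0]]'|sed -n 2,4p
python3 -m pendant '[[0,0,-0.03,0,0,0],[0,0,-0.03,0,0,0],[0,0,-0.03,0,0,0]]'|sed -n 2,4p
python3 - <<'E'
from h import *
s=env.get_image("scene");h=cv2.cvtColor(s,cv2.COLOR_BGR2HSV);H,S,V=cv2.split(h)
m=(((H<6)|(H>172))&(S>140)&(V>60)).astype(np.uint8)
for y in range(236,264): print(y,"".join(".#"[v] for v in m[y,405:432]))
E
```

```text
ee_pos: [0.4569, 0.3807, 0.134]
eef_rot: [3.142, -0.0, -2.505]
force: [-0.2, -0.5, -0.3]
gripper_width: 0.0322
gripper_force: 0.0
ee_pos: [0.4568, 0.3807, 0.1238]
eef_rot: [3.141, -0.001, -2.505]
force: [-0.8, -0.4, -1.0]
gripper_width: 0.0397
gripper_force: 0.0
ee_pos: [0.457, 0.3808, 0.1211]
eef_rot: [3.141, 0.0, -2.505]
force: [-0.1, -0.2, 0.3]
ee_pos: [0.4569, 0.3808, 0.118]
eef_rot: [3.141, 0.0, -2.505]
force: [-0.1, 0.0, -0.8]
236 ...........................
237 ...........................
238 ...........................
239 ...........................
240 ................#..........
241 .............####..........
242 .............####..........
243 ..........#.#####..........
244 .......###########.........
245 ......#############........
246 ......##############.......
247 ......###############......
248 ......################.....
249 ......################.....
250 ......#################....
251 ......#################....
252 ......################.....
253 ......################.....
254 ......################.....
255 ......################.....
256 .......###############.....
257 .......##############......
258 ........############.......
259 ...........########........
260 ...............##..........
261 ...........................
262 ...........................
263 ...........................
```

```bash

python3 -m pendant '[[0,0,0.2,0,0,0],[0,0,0.2,0,0,0],[0,0,0.2,0,0,0],[0,0,0.2,0,0,0]]' 0.7|sed -n 2,6p
python3 -m pendant '[[0,0,-0.1,0,0,0],[0,0,-0.14,0,0,0],[0,0,-0.14,0,0,0],[0,0,-0.14,0,0,0]]'|sed -n 2,4p
python3 -m pendant '[[0,0,-0.03,0,0,0],[0,0,-0.03,0,0,0],[0,0,-0.03,0,0,0]]'|sed -n 2,4p
python3 -m pendant '[[0,0,-0.03,0,0,0],[0,0,-0.03,0,0,0],[0,0,-0.03,0,0,0]]'|sed -n 2,6p
python3 - <<'E'
from h import *
s=env.get_image("scene");cv2.imwrite("pics/d3.png",crop(s,385,195,75,75,8))
E
```

```text
ee_pos: [0.4569, 0.3805, 0.1378]
eef_rot: [-3.141, -0.0, -2.505]
force: [-0.6, 0.1, -0.8]
gripper_width: 0.0268
gripper_force: 0.0
ee_pos: [0.4569, 0.3809, 0.1241]
eef_rot: [3.141, 0.0, -2.505]
force: [-0.6, 0.1, -0.8]
ee_pos: [0.457, 0.3808, 0.1211]
eef_rot: [3.142, 0.0, -2.505]
force: [-0.0, -0.1, 0.8]
ee_pos: [0.4569, 0.3808, 0.118]
eef_rot: [3.142, -0.0, -2.505]
force: [0.4, -0.2, -0.7]
gripper_width: 0.0264
gripper_force: 0.0
```

View pics/d3.png

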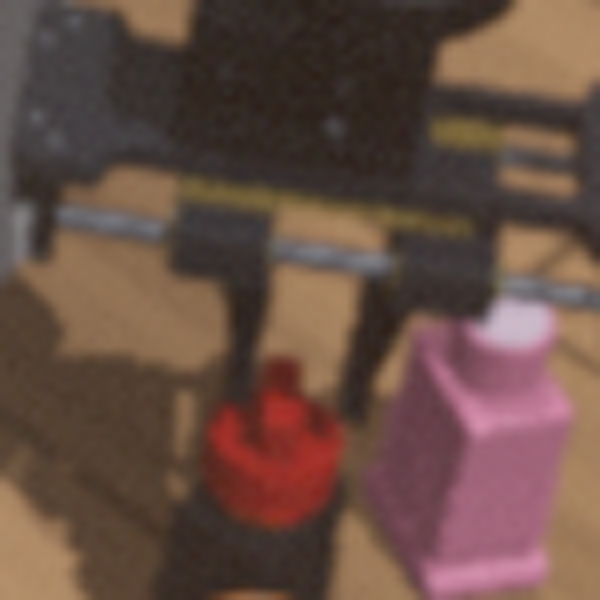

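```bash
python3 - <<'E'
from h import *
o=env.get_obs();R=cv2.Rodrigues(np.zeros(3))[0]
from scipy.spatial.transform import Rotation as Ro
Rt=Ro.from_euler("xyz",o["eef_rot"]).as_matrix();p=o["ee_pos"]
for z in(.011,0,-.008):
  for x in(-.0095,0,.0095):
    P=[p+Rt@np.array([x,y,z]) for y in(.0132,.0192,-.0132,-.0192)]
    print(z,x,(proj("scene",P)).round(1).tolist())
print("tab corners",proj("scene",[[.459+.804*a-.594*b,.379+.594*a+.804*b,.131] for a,b in((.016,.006),(.016,-.006),(-.016,-.006),(-.016,.006))]).round(1).tolist())
print("tab base near",proj("scene",[[.459+.804*a-.594*b,.379+.594*a+.804*b,.112] for a,b in((.016,.006),(.016,-.006),(0,0))]).round(1).tolist())
s=env.get_image("scene")
print(s[238:256,410:434,2]);
E
```

```text
0.011 -0.0095 [[424.7, 253.1], [427.1, 253.5], [414.0, 251.3], [411.6, 250.9]]
0.011 0 [[424.9, 250.4], [427.3, 250.8], [414.2, 248.6], [411.9, 248.2]]
0.011 0.0095 [[425.0, 247.7], [427.4, 248.1], [414.5, 246.0], [412.1, 245.6]]
0 -0.0095 [[425.4, 250.0], [427.8, 250.5], [414.6, 248.2], [412.2, 247.8]]
0 0 [[425.5, 247.4], [428.0, 247.8], [414.8, 245.6], [412.4, 245.2]]
0 0.0095 [[425.7, 244.7], [428.1, 245.1], [415.1, 243.0], [412.7, 242.6]]
-0.008 -0.0095 [[425.8, 247.8], [428.3, 248.2], [415.0, 246.0], [412.6, 245.6]]
-0.008 0 [[426.0, 245.1], [428.5, 245.5], [415.3, 243.3], [412.8, 242.9]]
-0.008 0.0095 [[426.2, 242.5], [428.6, 242.9], [415.5, 240.7], [413.1, 240.3]]
tab corners [[421.9, 247.8], [417.0, 246.9], [417.7, 238.0], [422.6, 238.8]]
tab base near [[420.8, 253.1], [415.9, 252.3], [418.7, 248.1]]
[[147 145 133  98  59  49  65 107 143 152 149 147 147 151 152 158 160 154
  111  65  52  48  51  75]
 [138 123 112  81  60  52  72 110 126 126 126 129 138 148 150 153 154 138
   96  65  51  53  62 104]
 [120 100  83  67  53  55  65  93 101 100  99 106 122 148 154 153 147 124
   
[... 839 characters left out ...]
27 155 161 143 111  93  98 121 131 133 137 143 143 126 116 129 132
  117 102  99 101 106 105]
 [ 87 113 148 160 149 125 106 106 121 129 131 136 149 156 153 149 149 141
  122 108 103 105 109 106]
 [ 84  99 127 152 159 153 137 125 125 129 129 139 155 161 163 162 159 141
  120 107 102 104 108 106]
 [ 84  91 107 130 149 156 153 143 140 139 136 146 157 164 163 162 153 127
  111 107 107 108 107 104]
 [ 86  89  96 109 124 140 150 151 153 153 148 153 161 162 160 158 141 113
  104 107 107 112 117 107]
 [ 81  90  97 102 111 125 135 146 149 155 154 157 157 153 152 145 122  97
   96 104 105 110 113 107]
 [ 72  89  96 100 108 117 122 129 141 147 148 149 151 147 143 135 109  82
   87 100 103 108 111 108]]
```

The fingers do straddle the tab: left tip near (415,244), right tip near (429,247.5). By projection they sit about 15–20 mm higher than the quoted tip offset implies, so the first close went over the top of the tab. I'll feel further down, 3 mm at a time.

```bash

for i in 1; do :; done
python3 -m pendant '[[0,0,-0.03,0,0,0],[0,0,-0.03,0,0,0],[0,0,-0.03,0,0,0]]'|sed -n 2,4p
python3 -m pendant '[[0,0,-0.03,0,0,0],[0,0,-0.03,0,0,0],[0,0,-0.03,0,0,0]]'|sed -n 2,4p
```

```text
ee_pos: [0.4569, 0.3808, 0.115]
eef_rot: [3.142, -0.0, -2.505]
force: [-0.5, 0.4, 0.8]
ee_pos: [0.4569, 0.3808, 0.112]
eef_rot: [3.141, -0.0, -2.505]
force: [0.1, -0.2, 0.6]
```

```bash

python3 -m pendant '[[0,0,-0.02,0,0,0],[0,0,-0.02,0,0,0],[0,0,-0.02,0,0,0]]'|sed -n 2,4p
python3 - <<'E'
from h import *
s=env.get_image("scene")
print(s[238:258,410:434,2])
E
```

```text
ee_pos: [0.457, 0.3808, 0.1101]
eef_rot: [3.141, 0.0, -2.505]
force: [-0.2, -0.1, 0.2]
[[145 142 119  80  55  50  67 115 145 151 149 148 148 150 153 155 160 154
  112  65  52  47  49  54]
 [149 145 121  83  57  51  77 116 128 124 126 129 139 146 151 155 153 140
   95  54  53  49  50  73]
 [148 142 115  70  55  53  75 114 110 100 100 105 124 147 152 152 148 123
   79  54  49  49  56 100]
 [140 136 102  65  47  52  69  99  99  97  93  98 118 149 155 155 147 114
   72  48  53  49  77 123]
 [110 108  86  61  52  55  71  87  94  94  95  95 116 146 157 155 142 103
   64  52  50  57  97 143]
 [ 86  86  69  54  53  55  68  85  93  95  94  95 111 144 150 135 117  84
   52  49  51  68 111 144]
 [ 84  79  64  55  55  61  74  90 106 111 111 109 104 116 123 111  92  66
   51  54  55  71 103 122]
 [ 89  84  65  57  50  58  76  99 132 147 150 144 120 104  97  95  83  60
   55  56  57  79  96 107]
 [101  86  70  55  56  63  82 104 145 160 164 161 142 110  98  93  79  64
   55  52  63  87 103 105]
 [108  87  75  68  80  80  86 109 149 166 168 163 144 112  97  92  77  62
   52  53  68  92 102 105]
 [1
[... 307 characters left out ...]
02 127 153 160 151 136 120 124 127 130 138 153 159 154 146 125 114
  103 100 103 103 107 103]
 [ 84  89 106 129 148 154 155 142 138 140 136 146 158 161 162 160 143 121
  109 108 105 106 108 106]
 [ 85  91  97 108 122 143 150 151 153 153 148 154 160 162 162 156 141 116
  103 105 107 115 114 107]
 [ 79  89  95 101 109 123 137 143 150 153 153 157 157 154 153 144 127  96
   97 104 107 112 113 108]
 [ 70  88  97 102 109 116 121 131 140 146 148 151 149 145 142 133 111  82
   86  99 102 108 112 106]
 [ 61  77  96 101 108 117 119 125 130 137 139 141 140 140 139 126  97  71
   86  99 100 101 107 111]
 [ 54  65  82 101 111 118 122 124 129 131 135 136 138 136 130 112  80  65
   87  96 103 100 108 112]]
```

```bash

python3 -m pendant '[[0,0,-0.02,0,0,0],[0,0,-0.02,0,0,0],[0,0,-0.02,0,0,0]]'|sed -n 2,4p
python3 -m pendant '[[0,0,-0.02,0,0,0],[0,0,-0.02,0,0,0],[0,0,-0.02,0,0,0]]'|sed -n 2,4p
python3 -m pendant '[[0,0,-0.02,0,0,0],[0,0,-0.02,0,0,0],[0,0,-0.02,0,0,0]]'|sed -n 2,4p
```

```text
ee_pos: [0.4569, 0.3808, 0.1081]
eef_rot: [3.141, -0.0, -2.505]
force: [-0.2, -0.6, 0.1]
ee_pos: [0.4569, 0.3808, 0.1061]
eef_rot: [3.142, -0.0, -2.505]
force: [0.1, 0.3, -0.2]
ee_pos: [0.4569, 0.3808, 0.104]
eef_rot: [3.141, -0.0, -2.505]
force: [0.3, -0.5, -0.5]
```

```bash

python3 -m pendant '[[0,0,0,0,0,0],[0,0,0,0,0,0],[0,0,0,0,0,0],[0,0,0,0,0,0],[0,0,0,0,0,0]]' 1 12
```

```text
time_s: 13.35
ee_pos: [0.4572, 0.3806, 0.1041]
eef_rot: [-3.141, 0.0, -2.505]
force: [1.4, -0.5, 0.0]
gripper_width: 0.0119
gripper_force: 12.0
```

The tab is gripped: width 11.9 mm at 12 N. The true tips therefore sit about 20 mm further back than stated, and I'll plan with that offset. Now I'll lift the cap and carry it to the dish.

```bash

python3 -m pendant '[[0,0,0.1,0,0,0],[0,0,0.2,0,0,0],[0,0,0.3,0,0,0],[0,0,0.6,0,0,0],[0,0,1,0,0,0],[0,0,1,0,0,0]]'|sed -n 2,6p
python3 -m pendant '[[0.3,-0.2,0.3,0,0,0],[0.5,-0.5,0.5,0,0,0],[0.8,-0.9,0.5,0,0,0],[0.8,-0.9,0.5,0,0,0]]'|sed -n 2,6p
python3 -m pendant '[[0.4,-0.5,0,0,0,0],[0.8,-1,0,0,0,0],[0.8,-1,0,0,0,0]]'|sed -n 2,6p
python3 -m pendant '[[0.15,-0.3,-0.1,0,0,0],[0.15,-0.3,-0.2,0,0,0],[0.15,-0.3,-0.2,0,0,0],[0.15,-0.3,-0.2,0,0,0],[0.15,-0.3,-0.2,0,0,0]]'|sed -n 2,6p
python3 - <<'E'
from h import *
h=cv2.cvtColor(env.get_image("scene"),cv2.COLOR_BGR2HSV);H,S,V=cv2.split(h)
m=(((H<6)|(H>172))&(S>140)&(V>60)).astype(np.uint8)
k,l,st,c=cv2.connectedComponentsWithStats(m);print([(st[i].tolist(),c[i].round(1)) for i in range(1,k) if st[i][4]>20])
p=env.get_obs()["ee_pos"];print(p,proj("scene",[p+[.002,-.001,.000],p+[.002,-.001,-.012],p+[.002,-.001,.008]]))
E
```

```text
ee_pos: [0.4579, 0.3829, 0.208]
eef_rot: [3.141, 0.006, -2.504]
force: [0.2, 0.0, -0.8]
gripper_width: 0.0117
gripper_force: 12.0
ee_pos: [0.5405, 0.2853, 0.2529]
eef_rot: [-3.14, -0.002, -2.514]
force: [0.2, -0.2, -0.8]
gripper_width: 0.0119
gripper_force: 12.0
ee_pos: [0.62, 0.1844, 0.2521]
eef_rot: [-3.141, -0.003, -2.514]
force: [0.0, -0.0, -0.3]
gripper_width: 0.012
gripper_force: 12.0
ee_pos: [0.6316, 0.1622, 0.2347]
eef_rot: [-3.142, 0.001, -2.503]
force: [-0.6, -1.1, 0.8]
gripper_width: 0.0116
gripper_force: 12.0
[([304, 187, 16, 19, 170], array([311.4, 198. ]))]
[0.63171963 0.16191373 0.23467663] [[309.81000028 197.02589261]
 [309.93218594 200.79193224]
 [309.72751909 194.48363503]]
```

The cap tracks its predicted path and lines up with the well's column in the scene view. Lowering it.

```bash

python3 -m pendant '[[0,0,-0.2,0,0,0],[0,0,-0.35,0,0,0],[0,0,-0.43,0,0,0],[0,0,-0.43,0,0,0],[0,0,-0.43,0,0,0]]'|sed -n 2,6p
python3 -m pendant '[[0,0,-0.02,0,0,0],[0,0,-0.02,0,0,0],[0,0,-0.02,0,0,0]]'|sed -n 2,4p
python3 -m pendant '[[0,0,-0.01,0,0,0],[0,0,-0.02,0,0,0],[0,0,-0.02,0,0,0]]'|sed -n 2,4p
```

```text
ee_pos: [0.6322, 0.161, 0.1915]
eef_rot: [3.142, 0.001, -2.505]
force: [0.2, -1.2, 0.1]
gripper_width: 0.0119
gripper_force: 12.0
ee_pos: [0.632, 0.1608, 0.1892]
eef_rot: [-3.142, 0.0, -2.505]
force: [0.7, -0.3, -0.3]
ee_pos: [0.6321, 0.1607, 0.188]
eef_rot: [-3.141, 0.0, -2.505]
force: [-1.8, -1.6, 5.0]
```

Contact came at the predicted height (5 N at TCP 0.188). Releasing and rising.

```bash

python3 -m pendant '[[0,0,0.01,0,0,0],[0,0,0.01,0,0,0],[0,0,0.01,0,0,0],[0,0,0.01,0,0,0]]' 0.65|sed -n 2,6p
python3 -m pendant '[[0,0,0.2,0,0,0],[0,0,0.5,0,0,0],[0,0,0.9,0,0,0],[0,0,0.9,0,0,0]]'|sed -n 2,6p
python3 -m pendant '[[-0.3,0.5,0.2,0,0,-0.02],[-0.6,1,0.2,0,0,-0.04],[-0.6,1,0.2,0,0,-0.08],[-0.6,1,0.2,0,0,-0.08]]' 0.15|sed -n 2,3p
python3 -m pendant '[[-0.3,0.5,0,0,0,0],[-0.6,0.9,0,0,0,0],[-0.6,0.9,0,0,0,0]]'|sed -n 2,3p
python3 - <<'E'
from h import *
for n in("scene","top"):
    im=env.get_image(n);np.save(n+"1.npy",im);cv2.imwrite(f"pics/{n}1.png",im);h=cv2.cvtColor(im,cv2.COLOR_BGR2HSV);H,S,V=cv2.split(h)
    m=(((H<6)|(H>172))&(S>140)&(V>60)).astype(np.uint8)
    k,l,st,c=cv2.connectedComponentsWithStats(m);print(n,[(st[i].tolist(),c[i].round(1).tolist()) for i in range(1,k) if st[i][4]>20])
    print(proj(n,[[.634,.160,.188],[.634,.160,.206]]).round(1).tolist())
    m=((H>5)&(H<18)&(S>150)&(V>60)).astype(np.uint8)
    if n=="scene":
        for y in range(236,275): print(y," ".join("%3d,%3d"%(im[y,x,2],im[y,x,0]) for x in range(405,432,2)))
E
```

```text
ee_pos: [0.6319, 0.1608, 0.1879]
eef_rot: [3.141, -0.0, -2.505]
force: [0.1, -0.8, 0.7]
gripper_width: 0.0298
gripper_force: 0.0
ee_pos: [0.6335, 0.1623, 0.2834]
eef_rot: [-3.139, 0.007, -2.505]
force: [1.2, 0.6, -0.4]
gripper_width: 0.0304
gripper_force: 0.0
ee_pos: [0.5712, 0.2619, 0.2986]
eef_rot: [-3.141, 0.001, -3.008]
ee_pos: [0.5073, 0.3559, 0.2991]
eef_rot: [3.139, -0.0, -2.998]
scene [([304, 201, 15, 18, 185], [311.4, 211.1])]
[[310.0, 211.2], [309.8, 205.8]]
236 148, 84 146, 82 146, 83 140, 81 141, 80 142, 81 138, 78 136, 78 136, 77 139, 77 148, 84 165, 98 166, 97 167, 97
237 146, 84 147, 84 149, 87 143, 82 140, 81 138, 80 141, 82 136, 76 135, 79 138, 80 148, 84 167, 97 168, 98 168, 99
238 144, 81 146, 84 149, 88 147, 82 143, 83 141, 81 138, 76 141, 81 136, 79 134, 75 150, 88 163, 95 164, 96 167, 99
239 142, 82 145, 83 148, 85 148, 85 146, 83 141, 81 141, 83 140, 81 141, 82 140, 80 149, 86 159, 92 165, 97 164, 95
240 142, 80 141, 81 147, 84 149, 86 147, 84 147, 86 141, 80 142, 79 152, 86 149, 85 150, 87 155, 89 162, 94 166, 99
241 141, 79 141, 80 144, 84 147, 85 148, 85 148
[... 3277 characters left out ...]
 61, 41  75, 47 144, 84 153, 87 156, 90
270  61, 41  60, 40  62, 42 118, 60 163, 98 175,119 173,121 170,104 127, 76  76, 44  95, 57 145, 84 152, 86 154, 88
271  62, 41  62, 44  84, 42 161, 99 184,143 190,149 190,150 188,144 173,125 125, 71 126, 65 147, 83 153, 89 150, 84
272  58, 39  60, 41 126, 49 183,133 190,156 192,157 192,158 191,157 189,152 170,114 153, 63 147, 81 153, 89 152, 87
273  61, 39  60, 37 158, 67 191,150 191,158 191,157 190,158 191,158 190,156 186,143 173, 83 149, 81 157, 92 153, 88
274  61, 40  72, 39 172, 88 192,155 191,159 190,156 190,156 191,156 189,157 187,155 183,117 152, 79 159, 92 154, 88
top [([263, 133, 16, 16, 194], [270.5, 140.3])]
[[270.6, 140.1], [269.6, 137.7]]
```

```bash
python3 - <<'E'
from h import *
out={}
for n,(x0,x1,y0,y1) in(("scene",(405,432,240,262)),("top",(178,205,200,230))):
    im=np.load(n+"1.npy");b=im[y0:y1,x0:x1,0].astype(float);m=(b>110).astype(np.uint8)
    k,l,st,c=cv2.connectedComponentsWithStats(m);i=1+np.argmax(st[1:,4]);print(n,st[i],c[i]+[x0,y0]);out[n]=c[i]+[x0,y0]
print(tri(out["scene"],out["top"]),onz("top",out["top"],.108),onz("scene",out["scene"],.108))
im=np.load("top1.npy")
for a,b,ch in(((209.5,211),(211.8,227),0),((199,228.6),(209,227.6),0)):
    e=edge(im,a,b,2.5,ch);p,q=onz("top",e[0]-6*e[1],.007),onz("top",e[0]+6*e[1],.007);d=p-q;print(e[0],e[2],p.round(4),q.round(4),np.degrees(np.arctan2(d[1],d[0])))
o=env.get_obs();print(o["qpos"].round(2),o["ee_pos"],o["gripper_width"],o["time_s"])
E
```

```text
scene [ 9  6 11  8 70] [418.97142857 249.32857143]Traceback (most recent call last):
  File "<stdin>", line 5, in <module>
    return _wrapfunc(a, 'argmax', axis=axis, out=out, **kwds)
    return bound(*args, **kwds)
ValueError: attempt to get argmax of an empty sequence
```

```bash

python3 -m pendant '[[0.2,-0.5,0,0,0,0],[0.4,-1,0,0,0,0],[0.4,-1,0,0,0,0]]'|sed -n 1,2p
python3 - <<'E'
from h import *
im=env.get_image("top");np.save("top2.npy",im);s=env.get_image("scene")
b=im[200:230,178:205,0];print(b.max());m=(b>110).astype(np.uint8)
k,l,st,c=cv2.connectedComponentsWithStats(m);i=1+np.argmax(st[1:,4]);ct=c[i]+[178,200];print(st[i],ct)
cs=(418.97,249.33)
print(tri(cs,ct),onz("top",ct,.108),onz("scene",cs,.108),onz("scene",(417.9,249.33),.108))
im=im.astype(float)
for a,b,ch in(((209.5,211),(211.8,227),0),((199,228.6),(209,227.6),0)):
    e=edge(im,a,b,2.5,ch);p,q=onz("top",e[0]-6*e[1],.007),onz("top",e[0]+6*e[1],.007);d=p-q;print(e[0],e[2],p.round(4),q.round(4),np.degrees(np.arctan2(d[1],d[0])))
print(im[222:236,196:216:2,2].astype(int));print(im[202:214,200:216:2,2].astype(int))
print(env.get_obs()["qpos"].round(2))
E
```

```text
time_s: 19.38
ee_pos: [0.5564, 0.2422, 0.2973]
192
[  0   3  15  18 118] [183.65254237 214.09322034]
(array([0.46402853, 0.38860546, 0.11906507]), np.float64(0.009025382876170678)) [0.46243044 0.39635733 0.108     ] [0.45832014 0.37997383 0.108     ] [0.46038961 0.37823911 0.108     ]
[209.83322 219.64331] 0.8052319460084831 [0.4747 0.3619 0.007 ] [0.4406 0.3542 0.007 ] 12.776882382798076
[205.32701 228.01755] 0.9583507706150114 [0.4275 0.3858 0.007 ] [0.4399 0.3543 0.007 ] 111.37959641642114
[[102  98 105 108 106 113 111 114 115 114]
 [ 92 104 102 104 107 107 111 112 113 112]
 [ 93  98 102 104 109 112 109 109 112 117]
 [ 96  90 101 106 108 111 111 108 116 114]
 [104  97  99 101 107 108 108 115 116 114]
 [ 98  98  99 103 104 108 111 109 111 114]
 [124 133 103 106 103 107 112 110 111 112]
 [155 163 102 101 105 108 111 111 111 113]
 [168 162 112 104 102 105 110 109 108 113]
 [167 161 127 101 101 107 107 111 112 114]
 [172 165 156 111  98 101 107 107 111 111]
 [170 169 163 124 104 105 109 108 113 112]
 [166 164 167 137 100 102 107 107 112 110]
 [166 165 165 149 111  97 107 109 109 110]]
[[112 111 117 118 120 121 118 119]
 [113 116 117 118 120 117 119 124]
 [109 113 118 116 116 120 118 122]
 [113 113 118 117 120 118 117 121]
 [114 110 116 114 115 117 120 117]
 [112 112 117 116 120 118 113 121]
 [111 112 116 120 112 116 117 119]
 [114 112 117 115 116 117 119 121]
 [112 110 115 113 117 118 116 118]
 [112 110 111 110 113 116 114 119]
 [108 111 113 113 113 117 115 119]
 [108 110 114 111 116 116 119 116]]
[ 0.28  0.33 -0.95  1.4   0.27  1.55  1.04]
```

The cap is in the dish: observed scene (311.4,211.1)/top (270.5,140.3) against predicted (310,211)/(270.6,140.1). The light axis is at about (0.4595, 0.379). Going to grip the light.

```bash

python3 -m pendant '[[-0.5,0.6,0,0,0,0],[-0.9,1,0,0,0,0],[-0.9,1,0,0,0,0]]'|sed -n 1,2p
python3 -m pendant '[[0,0.3,-0.3,0,0,0],[0,0.3,-0.8,0,0,0],[0,0.3,-0.8,0,0,0],[0,0.3,-0.8,0,0,0],[0,0.3,-0.8,0,0,0]]'|sed -n 1,6p
```

```text
time_s: 19.85
ee_pos: [0.4561, 0.3568, 0.2992]
time_s: 20.48
ee_pos: [0.463, 0.3815, 0.2205]
eef_rot: [3.14, 0.003, -3.008]
force: [0.2, -0.5, 0.5]
gripper_width: 0.0738
gripper_force: 0.0
```

```bash

python3 -m pendant '[[-0.03,-0.02,-0.4,0,0,0],[-0.03,-0.02,-0.9,0,0,0],[-0.03,-0.02,-0.9,0,0,0],[-0.03,-0.02,-0.9,0,0,0]]'|sed -n 2,4p
python3 -m pendant '[[0,0,-0.3,0,0,0],[0,0,-0.55,0,0,0],[0,0,-0.75,0,0,0],[0,0,-0.83,0,0,0],[0,0,-0.83,0,0,0]]'|sed -n 2,4p
python3 -m pendant '[[0,0,0,0,0,0],[0,0,0,0,0,0],[0,0,0,0,0,0],[0,0,0,0,0,0],[0,0,0,0,0,0]]' 1 45
```

```text
ee_pos: [0.4601, 0.38, 0.1307]
eef_rot: [3.14, 0.003, -3.008]
force: [0.7, -0.3, 0.5]
ee_pos: [0.4592, 0.3791, 0.0455]
eef_rot: [3.141, 0.0, -3.007]
force: [0.3, -0.4, -0.0]
time_s: 22.22
ee_pos: [0.459, 0.3787, 0.0452]
eef_rot: [-3.141, 0.0, -3.008]
force: [0.3, -0.8, 0.6]
gripper_width: 0.0374
gripper_force: 45.0
```

The light is gripped: 37.4 mm at 45 N, base 45.2 mm ahead of the reported TCP. Lifting, carrying over the cabinet, and turning −90°.

```bash

python3 -m pendant '[[0,0,0.2,0,0,0],[0,0,0.6,0,0,0],[0,0,1,0,0,0],[0,0,1,0,0,0]]'|sed -n 2,6p
python3 -m pendant '[[0,0,0.5,0,0,0],[0,0,1,0,0,0],[0,0,1,0,0,0]]'|sed -n 2,2p
python3 -m pendant '[[0,-0.2,0.5,0,0,-0.02],[0.1,-0.6,0.5,0,0,-0.05],[0.1,-1,0.5,0,0,-0.062],[0.1,-1,0.5,0,0,-0.062]]'|sed -n 2,4p
python3 -m pendant '[[0,-0.5,0,0,0,-0.028],[0.1,-1,0,0,0,-0.056],[0.1,-1,0,0,0,-0.062],[0.1,-1,0,0,0,-0.062]]'|sed -n 2,4p
python3 -m pendant '[[0,-0.5,0,0,0,-0.028],[0.1,-1,0,0,0,-0.056],[0.1,-1,0,0,0,-0.063],[0.1,-1,0,0,0,-0.063]]'|sed -n 2,4p
python3 -m pendant '[[0,-0.5,0,0,0,-0.028],[0,-1,0,0,0,-0.056],[0,-1,0,0,0,-0.062],[0,-1,0,0,0,-0.062],[0,-1,0,0,0,-0.062]]'
```

```text
ee_pos: [0.4604, 0.3809, 0.1493]
eef_rot: [3.138, 0.006, -3.007]
force: [1.0, -0.4, -3.0]
gripper_width: 0.0377
gripper_force: 45.0
ee_pos: [0.4598, 0.3805, 0.2484]
ee_pos: [0.4697, 0.2737, 0.2927]
eef_rot: [-3.136, -0.001, 2.879]
force: [0.9, 1.1, -3.8]
ee_pos: [0.4781, 0.179, 0.2936]
eef_rot: [-3.14, -0.002, 2.498]
force: [-0.4, 0.3, -3.3]
ee_pos: [0.4884, 0.0801, 0.2942]
eef_rot: [-3.141, -0.002, 2.104]
force: [-0.4, 0.6, -3.6]
time_s: 25.22
ee_pos: [0.489, -0.0192, 0.295]
eef_rot: [-3.142, -0.0, 1.716]
force: [1.0, 0.8, -3.2]
gripper_width: 0.038
gripper_force: 45.0
```

```bash

python3 -m pendant '[[0.02,-0.04,0,0.028,0.004,0],[0.05,-0.08,0,0.056,0.008,0],[0.07,-0.13,0,0.0882,0.0126,0],[0.07,-0.13,-0.3,0.0882,0.0126,0],[0.07,-0.13,-0.5,0.0882,0.0126,0],[0.07,-0.13,-0.5,0.0882,0.0126,0],[0.07,-0.13,-0.5,0.0882,0.0126,0]]'
python3 - <<'E'
from h import *
from scipy.spatial.transform import Rotation as Ro
o=env.get_obs();Rt=Ro.from_euler("xyz",o["eef_rot"]).as_matrix();p=o["ee_pos"]
print("tool z",Rt[:,2].round(3),"tool x",Rt[:,0].round(3),"y",Rt[:,1].round(3))
for n in("scene","top"):
    im=np.mean([env.get_image(n).astype(float) for _ in range(3)],0);np.save(n+"3.npy",im)
A=p+Rt[:,2]*.0452;B=p+[0,0,.02]+Rt[:,2]*.0652
for nm,b in(("A",A),("B",B)): print(nm,b.round(4),*[(n,proj(n,[b,b-.108*Rt[:,2]]).round(1).tolist()) for n in("scene","top")])
t=np.load("top3.npy").astype(np.uint8);s=np.load("scene3.npy").astype(np.uint8)
cv2.imwrite("pics/e1.png",np.hstack([crop(t,270,170,100,100,4),crop(s,255,130,100,100,4)]))
E
```

```text
time_s: 26.1
ee_pos: [0.4965, -0.033, 0.2465]
eef_rot: [3.14, -0.558, 1.715]
force: [-0.0, 0.9, -3.1]
gripper_width: 0.0377
gripper_force: 45.0
tool z [-0.074  0.525 -0.848] tool x [-0.122  0.839  0.53 ] y [0.99  0.143 0.001]
A [ 0.4931 -0.0093  0.2081] ('scene', [[311.6, 156.6], [296.3, 122.4]]) ('top', [[340.9, 194.3], [370.0, 182.9]])
B [0.4917 0.0012 0.2112] ('scene', [[314.2, 157.1], [298.9, 122.7]]) ('top', [[336.5, 194.8], [365.2, 183.4]])
```

View pics/e1.png

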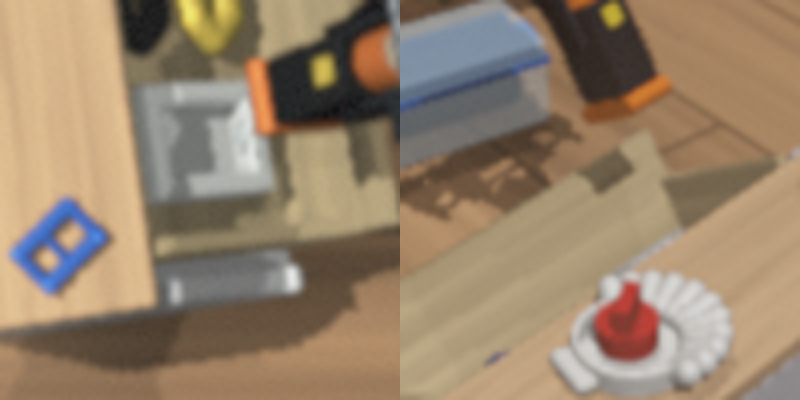

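Both views show the tilted light: orange base at top (332–338,185–203), scene (401–422,150–160). The cap lies in the dish at scene (311,211). I'll compare the base's outline extents with the two offset hypotheses.

```bash
cat >> h.py <<'E'
def basepts(b,Rl):
    a=np.linspace(0,2*np.pi,24);P=[]
    for sx in(-1,1):
        for y in(-.021,.021):
            P+=[[sx*.023+.007*np.cos(k),y,.007+.007*np.sin(k)] for k in a]
    return b+np.array(P)@Rl.T
def orange(n,im,box):
    h=cv2.cvtColor(im.astype(np.uint8),cv2.COLOR_BGR2HSV);H,S,V=cv2.split(h);x0,x1,y0,y1=box
    m=((H>3)&(H<17)&(S>165)&(V>80)).astype(np.uint8)[y0:y1,x0:x1]
    k,l,st,c=cv2.connectedComponentsWithStats(m);i=1+np.argmax(st[1:,4])
    q=np.argwhere(l==i)[:,::-1]+[x0,y0];return q
E
python3 - <<'E'
from h import *
from scipy.spatial.transform import Rotation as Ro
o=env.get_obs();Rt=Ro.from_euler("xyz",o["eef_rot"]).as_matrix();p=o["ee_pos"]
Rl=np.c_[Rt[:,0],-Rt[:,1],-Rt[:,2]]
A=p+Rt[:,2]*.0452;B=p+[0,0,.02]+Rt[:,2]*.0652
ext=lambda q:[q@[1,0],q@[0,1],q@[.7,.7],q@[.7,-.7]]
for n,box in(("top",(325,350,180,210)),("scene",(395,430,140,165) if 0 else (300,325,145,165))):
    q=orange(n,np.load(n+"3.npy"),box);print(n,len(q),"obs",[(e.min().round(1),e.max().round(1)) for e in ext(q.astype(float))])
    for nm,b in(("A",A),("B",B)):
        print(nm,[(e.min().round(1),e.max().round(1)) for e in ext(proj(n,basepts(b,Rl)))])
    g=np.load(n+"3.npy")
E
```

```text
top 28 obs [(np.float64(335.0), np.float64(339.0)), (np.float64(186.0), np.float64(202.0)), (np.float64(364.7), np.float64(378.7)), (np.float64(94.5), np.float64(104.3))]
A [(np.float64(330.6), np.float64(355.5)), (np.float64(184.1), np.float64(203.8)), (np.float64(361.4), np.float64(390.0)), (np.float64(90.9), np.float64(117.7))]
B [(np.float64(326.0), np.float64(351.1)), (np.float64(184.5), np.float64(204.3)), (np.float64(358.5), np.float64(387.3)), (np.float64(87.3), np.float64(114.4))]
scene 94 obs [(np.float64(302.0), np.float64(321.0)), (np.float64(149.0), np.float64(159.0)), (np.float64(321.3), np.float64(331.1)), (np.float64(100.1), np.float64(119.7))]
A [(np.float64(299.1), np.float64(322.0)), (np.float64(148.2), np.float64(160.7)), (np.float64(319.2), np.float64(331.7)), (np.float64(98.2), np.float64(120.4))]
B [(np.float64(301.7), np.float64(324.7)), (np.float64(148.6), np.float64(161.1)), (np.float64(321.3), np.float64(333.9)), (np.float64(99.6), np.float64(122.0))]
```

```bash
python3 - <<'E'
from h import *
from scipy.spatial.transform import Rotation as Ro
o=env.get_obs();Rt=Ro.from_euler("xyz",o["eef_rot"]).as_matrix();p=o["ee_pos"]
Rl=np.c_[Rt[:,0],-Rt[:,1],-Rt[:,2]];A=p+Rt[:,2]*.0452
t=np.load("top3.npy")
print(t[186:204:2,326:344,2].astype(int));print(t[186:204:2,326:344,0].astype(int))
P=basepts(A,Rl);
for y in(0,1):
    Q=P[72-24*(1-y):72+24*y] if 0 else P[48+24*y:72+24*y];q=proj("top",Q);print("end y",y,"leftmost",q[q[:,0].argmin()].round(1))
for ch in(0,1,2):
    e=edge(t,(332.3,188),(335,200),3,ch);print(ch,e[0].round(2),e[1].round(3),round(e[2],2))
E
```

```text
[[135 128 119 118 126 162 211 231 232 209 144  79  46  39  37  37  37  37]
 [142 141 144 145 147 169 214 232 236 220 151  81  42  38  38  38  41  35]
 [160 158 157 164 164 177 205 228 234 227 187 114  52  38  37  33  39  39]
 [176 176 177 175 173 175 194 222 235 232 208 135  67  37  38  37  36  37]
 [165 166 167 170 180 186 189 215 232 235 219 152  80  40  39  36  39  40]
 [128 130 149 182 209 218 198 207 226 235 226 186 113  54  32  38  39  34]
 [122 138 173 205 216 218 210 203 223 234 234 209 136  63  34  35  37  33]
 [168 190 204 202 202 213 212 199 215 232 235 221 165 103  68  59  57  54]
 [177 187 199 197 205 214 208 187 195 214 220 204 170 137 120 120 118 113]]
[[ 93  89  85  81  77  72  75  83  83  70  54  41  39  39  37  37  39  41]
 [101 100 102 102  99  87  79  84  90  76  55  40  41  39  39  41  44  36]
 [141 140 141 148 146 132  99  85  87  80  64  47  40  40  39  36  40  40]
 [173 173 173 172 170 156 122  88  84  81  69  51  46  38  40  39  37  39]
 [162 164 165 169 177 176 142  97  84  88  76  54  39  38  43  40  39  40]
 [127 129 146 180 208 215 171 113  83  89  79  62  47  41  36  42  41  36]
 [121 137 172 202 215 217 196 141  94  83  84  69  52  38  36  38  38  36]
 [166 188 201 202 202 213 205 156  97  83  87  76  57  45  38  33  33  32]
 [174 186 198 200 209 216 205 161 107  84  83  71  56  47  43  49  52  56]]
end y 0 leftmost [330.6 185.8]
end y 1 leftmost [333.4 203.6]
0 [332.17 194.33] [0.167 0.986] 0.06
1 [333.44 194.08] [ 0.249 -0.968] 0.73
2 [334.3 193.6] [0.552 0.834] 0.56
```

The base edge is at x=332.17 against 331.94 predicted, so the offset lies along the tool axis, which fixes the base pose. I'll shift onto the pocket axis and go down to about 17 mm above the rim.

```bash

python3 -m pendant '[[0.018,-0.179,-0.111,0,0,0],[0.018,-0.179,-0.111,0,0,0],[-0.02,0.084,-0.535,0,0,0],[-0.04,0.215,-0.747,0,0,0],[-0.056,0.346,-0.959,0,0,0],[-0.056,0.346,-0.959,0,0,0],[-0.056,0.346,-0.959,0,0,0]]'
python3 - <<'E'
from h import *
from scipy.spatial.transform import Rotation as Ro
o=env.get_obs();Rt=Ro.from_euler("xyz",o["eef_rot"]).as_matrix();p=o["ee_pos"]
F=np.array([.4848,.0448,.081]);b=p+Rt[:,2]*.0452
th=.56;pz=np.array([.141*np.sin(th),-.99*np.sin(th),np.cos(th)]);px=np.cos(th)*CX+[0,0,np.sin(th)];py=np.cross(pz,px)
print("base in pocket",[((b-F)@a).round(4) for a in(px,py,pz)],"toolz",Rt[:,2].round(3),"ang",[np.arcsin(Rt[:,2]@px).round(3),np.arcsin(Rt[:,2]@py).round(3),np.arcsin(Rt[:,0]@py).round(3)])
t=np.mean([env.get_image("top").astype(float) for _ in range(3)],0);np.save("top4.npy",t)
Rl=np.c_[Rt[:,0],-Rt[:,1],-Rt[:,2]]
P=basepts(b,Rl)
for y in(0,1):
    q=proj("top",P[48+24*y:72+24*y]);print("end",y,"leftmost",q[q[:,0].argmin()].round(1))
print(t[190:222:3,300:336,0].astype(int));
E
```

```text
time_s: 27.28
ee_pos: [0.491, -0.0004, 0.1499]
eef_rot: [3.141, -0.559, 1.71]
force: [-0.1, -0.3, -2.7]
gripper_width: 0.0379
gripper_force: 45.0
base in pocket [np.float64(-0.0021), np.float64(0.0002), np.float64(0.0374)] toolz [-0.074  0.525 -0.848] ang [np.float64(-0.001), np.float64(-0.001), np.float64(-0.002)]
end 0 leftmost [316.6 195. ]
end 1 leftmost [319.1 211.1]
[[125  99  89  89  93  97 104 103 100 105 107 112 116 129 135 141 148 147
  142 130 124 122 125 131 137 138 135 130 119 119 113 104  87  72  59  45]
 [133 111  95 105 116 129 143 151 151 151 151 151 154 174 195 202 193 181
  173 163 155 153 148 138 118  96  80  62  49  41  43  45  44  48  49  48]
 [140 123 103 101 114 122 135 148 149 147 140 134 133 134 133 127 120 102
   86  84  80  67  51  40  38  33  38  40  40  36  42  53  71  81  80  73]
 [146 134 112 103 110 119 131 146 149 152 145 147 140 121 112 110 111 103
   85  81  85  75  54  39  39  43  38  38  39  41  41  48  61  72  74  69]
 [147 139 119 101 103 113 125 138 148 149 145 141 144 134 121 112 111 104
   90  81  82  77  62  47  40  41  35  40  39  40  38  
[... 214 characters left out ...]
 148 143 145 139 125 115 113
  106  87  82  84  77  60  43  38  32  34  34  31  34  30  28  32  28  30]
 [143 145 142 129 106 104 112 121 134 147 151 149 148 146 140 126 113 113
  109 105  95  90  92 106 120 127 131 134 143 154 150 121 103 105 104 106]
 [141 145 148 137 114 100 106 116 126 143 148 148 143 137 134 134 142 154
  161 164 165 166 169 171 173 171 158 142 125 121 123 123 120 121 123 127]
 [140 144 145 142 123 101 103 113 120 135 147 150 150 151 151 140 128 135
  157 166 167 167 164 163 163 158 157 158 153 152 152 150 147 144 138 135]
 [139 141 145 145 134 111 102 104 107 107 109 108 101  98  94  92  85  86
   86  86  84  78  78  81  75  74  73  73  71  71  71  66  67  66  65  66]]
```

```bash
cat > st.py <<'E'
from h import *
from scipy.spatial.transform import Rotation as Ro
o=env.get_obs();Rt=Ro.from_euler("xyz",o["eef_rot"]).as_matrix();p=o["ee_pos"]
F=np.array([.4848,.0448,.081]);b=p+Rt[:,2]*.0452;th=.56
pz=np.array([.141*np.sin(th),-.99*np.sin(th),np.cos(th)]);px=np.cos(th)*CX+[0,0,np.sin(th)];py=np.cross(pz,px)
f=o["force"];m=o["moment"]
print("base xyz mm",[((b-F)@a*1e3).round(1) for a in(px,py,pz)],"F",[(f@a).round(1) for a in(px,py,pz)],"M",[(m@a).round(2) for a in(px,py,pz)],"t",round(o["time_s"],1),"w",round(o["gripper_width"],4))
E
python3 st.py
python3 -m pendant '[[-0.002,0.017,0.011,0,0,0],[-0.006,0.052,-0.046,0,0,0],[-0.01,0.087,-0.103,0,0,0],[-0.01,0.087,-0.103,0,0,0],[-0.01,0.087,-0.103,0,0,0]]' >/dev/null; python3 st.py
python3 -m pendant '[[-0.002,0.011,-0.017,0,0,0],[-0.003,0.021,-0.034,0,0,0],[-0.003,0.021,-0.034,0,0,0]]'>/dev/null; python3 st.py
python3 -m pendant '[[-0.001,0.01,-0.017,0,0,0],[-0.002,0.016,-0.025,0,0,0],[-0.002,0.016,-0.025,0,0,0]]'>/dev/null; python3 st.py
```

```text
base xyz mm [np.float64(-2.2), np.float64(-0.0), np.float64(37.7)] F [np.float64(-0.8), np.float64(0.2), np.float64(-2.1)] M [np.float64(-0.09), np.float64(1.02), np.float64(0.03)] t 27.4 w 0.0378
base xyz mm [np.float64(0.2), np.float64(0.5), np.float64(22.9)] F [np.float64(-0.9), np.float64(-0.1), np.float64(-3.2)] M [np.float64(-0.09), np.float64(1.0), np.float64(0.1)] t 28.1 w 0.0375
base xyz mm [np.float64(0.6), np.float64(0.1), np.float64(19.6)] F [np.float64(0.7), np.float64(0.8), np.float64(2.1)] M [np.float64(0.13), np.float64(0.49), np.float64(0.04)] t 28.4 w 0.0378
base xyz mm [np.float64(2.1), np.float64(-0.4), np.float64(16.1)] F [np.float64(4.0), np.float64(-0.7), np.float64(1.0)] M [np.float64(-0.42), np.float64(-0.49), np.float64(0.07)] t 28.8 w 0.0378
```

Contact on the −x chamfer at z≈20 pushes the light toward +x, so the pocket is about 9 mm higher along the sight ray, and about +4.8 mm in x. I'll back off, shift +4.2 mm up the slope and retry.

```bash

python3 -m pendant '[[0.004,-0.032,0.051,0,0,0],[-0.001,0.003,0.073,0,0,0],[-0.001,0.003,0.073,0,0,0],[-0.001,0.003,0.073,0,0,0]]' >/dev/null; python3 st.py
python3 -m pendant '[[-0.002,0.011,-0.017,0,0,0],[-0.003,0.021,-0.034,0,0,0],[-0.003,0.021,-0.034,0,0,0]]'>/dev/null; python3 st.py
python3 -m pendant '[[-0.001,0.005,-0.008,0,0,0],[-0.001,0.011,-0.017,0,0,0],[-0.001,0.011,-0.017,0,0,0]]'>/dev/null; python3 st.py
```

```text
base xyz mm [np.float64(4.0), np.float64(0.9), np.float64(21.8)] F [np.float64(-1.4), np.float64(0.8), np.float64(-3.1)] M [np.float64(-0.06), np.float64(1.03), np.float64(0.06)] t 29.3 w 0.0378
base xyz mm [np.float64(4.4), np.float64(0.8), np.float64(17.7)] F [np.float64(-1.6), np.float64(0.4), np.float64(-2.7)] M [np.float64(-0.1), np.float64(1.04), np.float64(0.04)] t 29.7 w 0.0379
base xyz mm [np.float64(4.5), np.float64(0.5), np.float64(15.9)] F [np.float64(-1.5), np.float64(0.4), np.float64(-2.1)] M [np.float64(-0.07), np.float64(1.04), np.float64(0.12)] t 30.1 w 0.0373
```

```bash

for k in 1; do
python3 -m pendant '[[-0.001,0.005,-0.008,0,0,0],[-0.001,0.011,-0.017,0,0,0],[-0.001,0.011,-0.017,0,0,0]]'>/dev/null; python3 st.py
python3 -m pendant '[[-0.001,0.005,-0.008,0,0,0],[-0.001,0.011,-0.017,0,0,0],[-0.001,0.011,-0.017,0,0,0]]'>/dev/null; python3 st.py
done
```

```text
base xyz mm [np.float64(4.5), np.float64(0.5), np.float64(13.8)] F [np.float64(-1.1), np.float64(-0.2), np.float64(-3.2)] M [np.float64(-0.16), np.float64(1.06), np.float64(0.02)] t 30.4 w 0.0373
base xyz mm [np.float64(4.1), np.float64(0.2), np.float64(12.5)] F [np.float64(-1.7), np.float64(1.2), np.float64(2.5)] M [np.float64(0.22), np.float64(1.05), np.float64(0.06)] t 30.8 w 0.0377
```

```bash

python3 -m pendant '[[-0.001,0.005,-0.008,0,0,0],[-0.001,0.005,-0.008,0,0,0],[-0.001,0.005,-0.008,0,0,0]]'>/dev/null; python3 st.py
python3 -m pendant '[[-0.001,0.005,-0.008,0,0,0],[-0.001,0.005,-0.008,0,0,0],[-0.001,0.005,-0.008,0,0,0]]'>/dev/null; python3 st.py
```

```text
base xyz mm [np.float64(4.4), np.float64(0.0), np.float64(11.2)] F [np.float64(-1.8), np.float64(0.4), np.float64(3.6)] M [np.float64(0.03), np.float64(1.15), np.float64(0.02)] t 31.2 w 0.0381
base xyz mm [np.float64(4.6), np.float64(0.1), np.float64(9.9)] F [np.float64(-2.8), np.float64(-1.4), np.float64(0.4)] M [np.float64(-0.49), np.float64(1.21), np.float64(0.03)] t 31.6 w 0.0378
```

```bash

python3 -m pendant '[[-0.001,0.005,-0.008,0,0,0],[-0.001,0.011,-0.017,0,0,0],[-0.001,0.011,-0.017,0,0,0]]'>/dev/null; python3 st.py
python3 -m pendant '[[-0.001,0.005,-0.008,0,0,0],[-0.001,0.005,-0.008,0,0,0],[-0.001,0.005,-0.008,0,0,0]]'>/dev/null; python3 st.py
```

```text
base xyz mm [np.float64(4.7), np.float64(0.5), np.float64(7.6)] F [np.float64(-1.9), np.float64(-1.1), np.float64(-1.3)] M [np.float64(-0.47), np.float64(1.21), np.float64(0.07)] t 31.9 w 0.0374
base xyz mm [np.float64(4.7), np.float64(0.7), np.float64(6.7)] F [np.float64(-1.7), np.float64(-1.3), np.float64(-2.6)] M [np.float64(-0.43), np.float64(1.15), np.float64(0.06)] t 32.3 w 0.0378
```

```bash

python3 -m pendant '[[-0.001,0.005,-0.008,0,0,0],[-0.001,0.011,-0.017,0,0,0],[-0.001,0.011,-0.017,0,0,0]]'>/dev/null; python3 st.py
python3 -m pendant '[[-0.001,0.005,-0.008,0,0,0],[-0.001,0.011,-0.017,0,0,0],[-0.001,0.011,-0.017,0,0,0]]'>/dev/null; python3 st.py
```

```text
base xyz mm [np.float64(4.7), np.float64(0.8), np.float64(4.7)] F [np.float64(-1.5), np.float64(0.4), np.float64(-2.7)] M [np.float64(-0.1), np.float64(1.17), np.float64(0.05)] t 32.7 w 0.0376
base xyz mm [np.float64(4.5), np.float64(0.7), np.float64(2.7)] F [np.float64(-3.2), np.float64(0.5), np.float64(-4.5)] M [np.float64(-0.1), np.float64(1.34), np.float64(0.07)] t 33.0 w 0.0379
```

```bash

python3 -m pendant '[[-0.001,0.005,-0.008,0,0,0],[-0.001,0.005,-0.008,0,0,0],[-0.001,0.005,-0.008,0,0,0]]'>/dev/null; python3 st.py
python3 -m pendant '[[-0.001,0.005,-0.008,0,0,0],[-0.001,0.005,-0.008,0,0,0],[-0.001,0.005,-0.008,0,0,0]]'>/dev/null; python3 st.py
```

```text
base xyz mm [np.float64(4.3), np.float64(0.6), np.float64(2.6)] F [np.float64(-2.3), np.float64(3.4), np.float64(4.3)] M [np.float64(0.78), np.float64(1.07), np.float64(0.15)] t 33.4 w 0.0378
base xyz mm [np.float64(4.2), np.float64(0.6), np.float64(2.5)] F [np.float64(-0.8), np.float64(5.0), np.float64(8.7)] M [np.float64(1.22), np.float64(0.84), np.float64(0.14)] t 33.8 w 0.0378
```

```bash

python3 -m pendant '[[-0.001,0.005,-0.008,0,0,0],[-0.001,0.011,-0.017,0,0,0],[-0.001,0.011,-0.017,0,0,0],[-0.001,0.011,-0.017,0,0,0]]'>/dev/null; python3 st.py
python3 - <<'E'
from h import *
from scipy.spatial.transform import Rotation as Ro
o=env.get_obs();Rt=Ro.from_euler("xyz",o["eef_rot"]).as_matrix();p=o["ee_pos"]
Rl=np.c_[Rt[:,0],-Rt[:,1],-Rt[:,2]];b=p+Rt[:,2]*.0452
t=np.mean([env.get_image("top").astype(float) for _ in range(4)],0);np.save("top5.npy",t)
h=cv2.cvtColor(t.astype(np.uint8),cv2.COLOR_BGR2HSV)
print(t[190:222:2,300:336,2].astype(int));print(h[190:222:3,303:330,1])
q=proj("top",[b+Rl@np.array(v) for v in([.03,.021,.007],[.03,-.021,.007],[.03,.021,.014],[.03,-.021,.014],[.025,.019,.014],[.025,-.019,.014],[.025,.019,.05],[.025,-.019,.05])]).round(1);print(q.tolist())
E
```

```text
base xyz mm [np.float64(4.0), np.float64(0.6), np.float64(2.4)] F [np.float64(-0.2), np.float64(8.5), np.float64(20.4)] M [np.float64(2.2), np.float64(0.25), np.float64(0.17)] t 34.3 w 0.0375
[[193 151 125 121 121 126 127 127 125 125 129 133 138 148 152 152 154 152
  147 137 133 133 135 138 138 120  95  71  58  43  43  35  38  36  37  48]
 [205 167 127 110 115 127 142 147 148 147 150 150 154 175 196 203 195 184
  178 175 173 173 169 160 132  90  49  34  30  39  34  43  59  88 111 119]
 [211 174 132 117 117 126 143 152 152 153 148 149 151 165 185 184 168 157
  151 144 142 133 117  92  69  50  42  38  38  38  57  98 140 166 177 177]
 [218 192 145 118 115 123 137 148 151 146 139 134 127 118 113 102  92  75
   62  50  46  47  49  61  75  68  55  43  39  55 105 157 184 191 191 184]
 [223 207 160 125 116 120 134 148 152 145 140 132 115  81  52  44  39  35
   33  39  47  78 122 160 175 153 101  51  40  62 122 172 189 189 190 185]
 [222 216 175 132 116 117 129 145 152 150 145 139 121  79  45  34  35  38
   40  36  47  93 150 194 205 179 122  62  40  57 106 154 177 179 178 175]
 [222 218 184 
[... 2149 characters left out ...]
   8]
 [ 92  70  20   7   6   7   7   7  25  86 148 147  67  14  20   7  14  15
    0   7   7  22  15  27  39   0   0]
 [ 91  79  40  13   6   6   7   7  17  59 126 157 133  91  82  80  92  94
  109 106 114 117 108 102  78  51  28]
 [ 94  89  64  18   6   4   5   7   7  11  13  19  12  10  10   8   9   9
    8   8   6   8   6   8   7   9   7]
 [ 92  92  78  38   9   6   9   7   7   5   7   6   9   7   9   5   7   7
    9   6   9   6   6   6   8   8   8]
 [ 88  92  89  63  32  20  14  14  17  17  20  23  29  31  36  35  36  39
   47  47  48  52  52  53  58  62  68]]
[[310.5, 213.7], [308.2, 197.9], [311.9, 213.2], [309.5, 197.3], [313.4, 212.3], [311.3, 198.0], [320.6, 209.7], [318.4, 194.9]]
```

It stops hard after exactly 10 mm of travel past the roller contact, at 23 N net, and there was a downward pull just before. That means it is past the clips and on the floor. One firmer push to be sure, then relax, release and back out along the axis.

```bash

python3 -m pendant '[[-0.001,0.005,-0.008,0,0,0],[-0.001,0.008,-0.013,0,0,0],[-0.001,0.008,-0.013,0,0,0]]'>/dev/null; python3 st.py
python3 -m pendant '[[0.001,-0.01,0.016,0,0,0],[0.002,-0.021,0.034,0,0,0],[0.002,-0.021,0.034,0,0,0],[0.002,-0.021,0.034,0,0,0]]'>/dev/null; python3 st.py
python3 -m pendant '[[0,0,0,0,0,0],[0,0,0,0,0,0],[0,0,0,0,0,0],[0,0,0,0,0,0],[0,0,0,0,0,0]]' 0.35 ; python3 st.py
```

```text
base xyz mm [np.float64(4.0), np.float64(0.5), np.float64(2.4)] F [np.float64(1.4), np.float64(12.6), np.float64(28.5)] M [np.float64(2.88), np.float64(-0.23), np.float64(0.22)] t 34.9 w 0.0376
base xyz mm [np.float64(4.2), np.float64(0.6), np.float64(2.5)] F [np.float64(-2.2), np.float64(4.8), np.float64(7.7)] M [np.float64(1.04), np.float64(0.95), np.float64(0.14)] t 35.4 w 0.0374
time_s: 36.0
ee_pos: [0.4874, 0.0243, 0.1231]
eef_rot: [-3.141, -0.56, 1.711]
force: [0.5, 0.4, -0.6]
gripper_width: 0.0562
gripper_force: 0.0
base xyz mm [np.float64(4.8), np.float64(0.3), np.float64(1.5)] F [np.float64(-0.1), np.float64(-0.5), np.float64(-0.7)] M [np.float64(-0.09), np.float64(0.66), np.float64(0.04)] t 36.0 w 0.0562
```

```bash

python3 -m pendant '[[0.015,-0.105,0.169,0,0,0],[0.037,-0.263,0.424,0,0,0],[0.075,-0.526,0.847,0,0,0],[0.075,-0.526,0.847,0,0,0]]'|sed -n 2,4p
python3 -m pendant '[[0.05,-0.5,0.5,0,0,0],[0.0,-1,0.8,0,0,0],[0,-1,0.8,0,0,0],[0,-1,0.8,0,0,0]]'|sed -n 2,4p
python3 - <<'E'
from h import *
F=np.array([.4848,.0448,.081]);th=.56
pz=np.array([.141*np.sin(th),-.99*np.sin(th),np.cos(th)]);px=np.cos(th)*CX+[0,0,np.sin(th)];py=np.cross(pz,px)
b=F+.0043*px+.0006*py+.0024*pz
c={}
for n,box in(("top",(325,372,170,212)),("scene",(270,330,120,180))):
    im=np.mean([env.get_image(n).astype(float) for _ in range(4)],0);np.save(n+"6.npy",im)
    x0,x1,y0,y1=box;I=im[y0:y1,x0:x1];m=((I[:,:,0]>120)&(I[:,:,2]>165)&(np.abs(I[:,:,2]-I[:,:,0])<60)).astype(np.uint8)
    k,l,st,ce=cv2.connectedComponentsWithStats(m);i=1+np.argsort(-st[1:,4])[:3];print(n,[(st[j].tolist(),(ce[j]+[x0,y0]).round(1).tolist()) for j in i])
    print("   expect head centre home",proj(n,[b+.108*pz]).round(1).tolist(),"10mm out",proj(n,[b+.118*pz]).round(1).tolist())
    if n=="top": cv2.imwrite("pics/f_top.png",crop(im.astype(np.uint8),270,160,110,80,7))
E
```

```text
ee_pos: [0.4972, -0.0312, 0.2104]
eef_rot: [3.136, -0.556, 1.71]
force: [0.7, -1.0, 0.1]
ee_pos: [0.4947, -0.1277, 0.287]
eef_rot: [-3.14, -0.561, 1.711]
force: [0.2, 0.1, -0.5]
top [([4, 0, 26, 27, 298], [342.4, 179.8]), ([13, 22, 8, 10, 62], [341.4, 196.6]), ([30, 6, 1, 1, 1], [355.0, 176.0])]
   expect head centre home [[340.5, 197.0]] 10mm out [[342.9, 196.1]]
scene [([0, 10, 15, 5, 40], [276.2, 131.8])]
   expect head centre home [[312.0, 165.3]] 10mm out [[310.7, 162.2]]
```

```bash
python3 - <<'E'
from h import *
F=np.array([.4848,.0448,.081]);a=np.linspace(0,2*np.pi,40)
def lp(th,dx,dz):
    pz=np.array([.141*np.sin(th),-.99*np.sin(th),np.cos(th)]);px=np.cos(th)*CX+[0,0,np.sin(th)];py=np.cross(pz,px)
    pz0=np.array([.0749,-.526,.847]);px0=np.array([-.119,.839,.531])
    b=F+dx*px0+dz*pz0
    return np.array([b+.016*np.cos(k)*px+.016*np.sin(k)*py+.108*pz for k in a])
for n,(x0,x1,y0,y1) in(("top",(325,360,182,212)),("scene",(298,328,152,182))):
    im=np.load(n+"6.npy");print(n)
    for th in(.50,.56,.62):
        q=proj(n,lp(th,.0043,.0024));print(th,"lens ext",q.min(0).round(1),q.max(0).round(1),q.mean(0).round(1))
    h=cv2.cvtColor(im.astype(np.uint8),cv2.COLOR_BGR2HSV)
    for y in range(y0,y1,2): print(y," ".join("%3d/%3d"%(im[y,x,2],im[y,x,0]) for x in range(x0,x1,2)))
E
```

```text
top
0.5 lens ext [332.5 190.4] [343.9 203.3] [338.1 196.9]
0.56 lens ext [335.  190.3] [345.9 203.2] [340.3 196.7]
0.62 lens ext [337.4 190.2] [347.7 203. ] [342.4 196.6]
182 142/ 66 121/ 78 123/ 86 124/ 87 128/ 90 175/121 187/130 181/125 175/122 177/123 179/124 174/119 168/117 168/117 169/118 168/116 170/118 153/107
184 138/ 93 124/ 86 122/ 86 126/ 89 139/ 97 177/122 187/129 179/124 170/117 174/120 179/124 176/122 169/116 167/115 168/117 170/117 170/117 157/110
186 167/114 153/105 144/100 151/104 170/117 175/121 182/126 176/121 167/116 171/118 179/125 177/123 170/118 167/116 170/117 167/115 170/117 163/113
188 167/116 163/113 170/119 172/123 177/125 168/117 181/125 176/122 167/115 170/117 175/121 179/123 169/117 168/115 169/117 167/116 170/118 164/113
190 163/140 158/137 167/145 174/152 178/154 155/114 177/117 179/111 171/108 170/115 176/121 179/124 172/117 167/114 170/117 166/116 171/118 166/114
192 142/141 124/122 110/108 109/108 126/113 138/ 80 173/ 83 182/115 182/128 177/115 177/118 181/126 173/120 168/116 170/117 168/117 170/118 169/118
194  59/ 59  45/ 45  41/ 41  94/ 43 158/ 
[... 2621 characters left out ...]
 158/106 129/ 46 160/ 44 178/ 48 188/ 51 187/ 50 149/ 52 112/ 67 104/ 65 144/ 84
172 144/ 89 154/104 164/113 168/117 170/119 167/116 133/ 71 150/ 45 174/ 48 184/ 50 161/ 48 106/ 50  71/ 53  80/ 52 113/ 70
174 163/112 169/118 169/117 169/118 165/114 157/108 129/ 83 134/ 45 141/ 46 124/ 49  81/ 51  85/ 53 162/ 57 151/ 55  81/ 55
176 170/118 170/118 168/116 157/107 125/ 84  85/ 58  69/ 48  69/ 43  68/ 47  65/ 47  68/ 52  96/ 51 184/ 59 186/ 61  95/ 53
178 169/119 166/115 165/114 130/ 88 102/ 67  78/ 53  61/ 42  62/ 42  62/ 42  63/ 43  67/ 49  69/ 50 157/ 55 160/ 57  80/ 52
180 164/113 165/115 169/118 138/ 93 102/ 67  93/ 61  64/ 44  64/ 44  63/ 43  63/ 44  65/ 45  68/ 53  79/ 53  75/ 53  69/ 53
```

The head is where the seated pose predicts: top-view lens centre about (341,196.6) against (340.3,196.7), axis within about 0.03 rad. The rim position fits the fully seated depth, and the cap is still in the dish. The arm is clear, so I'm handing in.

```bash
python3 -c "
from bench import env
print(env.get_obs()['time_s'],env.get_obs()['force']);print(env.close_job())"
```

```text
37.4 [0.37288184 0.70424574 0.78420643]
the job is handed in; nothing more can be done
None
```

I handed the job in at 37.4 s: the cap lies open side down in the dish well, and the light is pressed past both clips into the charging pocket and released. The seating is judged from contact forces and the top camera; the hand-in gave no verdict.

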